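# Load the lamp bench and wind the tray under the hood

## Robot

A 6-joint arm with a two-finger parallel gripper is mounted at the origin on a cart in front of the work surface, level with it; the furniture and walls round the work are solid. World frame = base frame: x ahead of the robot, y to its left, z up, the work surface at z = 0. Lengths are in mm, angles in rad, forces in N, time in s.
With the tool pointing down it reaches from about 350 to 975 mm from the base axis. Payload 7.1 kg.
Tool frame: the origin (TCP) lies between the finger pads; the fingertips stand 14 mm ahead of it and the grasp point (between the pads) lies 5 mm behind it; z points along the fingers, y is the direction in which the jaws open and shut (so a half turn about z gives the same grasp; the last joint's range is limited). The gripper opens to 88 mm and grips with 3 to 60 N. Pads are 20 mm wide; open, the fingers measure 115 mm over their backs; the gripper's body (75 mm by 178 mm) begins 61 mm behind the grasp point.
Start: joints at [-1.138, 0.423, 1.63, -0, 1.089, -0.019], TCP at [272.88, -562.264, 236.675] pointing down, gripper open.
Joint ranges: [-3, 3], [-0.9, 2.11], [0.09, 2.58], [-1.31, 4.45], [0.11, 2.69], [-2.54, 2.54]. Speed limits (rad/s): [2.39, 2.39, 3.01, 3.14, 3.14, 3.14].

## Interface

Orientations are given as a rotation vector (axis times angle).
In Python, from workcell import get_obs, get_image, calibration, close_job, regions_of, place_of gives the robot as it stands.
- The arm moves only by the tool move_arm, never from a script. Its argument "deltas" is a list of rows, each a list of 5 numbers: the closure in counts, from 0 (fully open) to 255 (shut), then the shift along the tool's x, y, z in m, then the turn about the tool's z in rad. In form: [[grip, x, y, z, roll], ...]. A call has 1 to 5 rows; each row is the pose to reach, as a shift and turn from the pose commanded when the call began, along the tool's axes at that moment; what a row does not reach only later rows make up. A row lasts 1/12 s, in which the tool goes at most 41.7 mm and 7.16 degrees, less where a joint would pass 70% of its speed; a pose out of reach is approached as far as the arm can. A call with a gripper value outside its range is refused whole. The fingers move at their own pace and stop on an object; the grip force is fixed at half the most. Time passes only in rows, so rows that repeat a pose let the fingers close. It gives the time, the measured TCP pose, the force and the opening at its end, in the units of the state.
- get_obs(): the state, without advancing time (a new reading comes with each control period).
- get_image(name): name is "side" or "top"; returns the picture (384x512x3 uint8, blue, green, red); there is no depth.
- calibration(name): a dict with "intrinsics" (3x3 intrinsics, pixels), "world_to_cam" (4x4, takes a point from world to camera coordinates). Camera axes: x right, y down, z forward; pixel columns grow to the right and rows downward; lengths in mm; the calibration is good to about 2 mm. A picture is of the moment at which its call begins. calibration takes no time and is no camera call.
- close_job(): hands the job in, once; it reports no verdict.
Trained networks look in the newest picture that a camera, given by its name, has taken for a name from the list of things; names that differ only in an ending like _2 or _b are one class to them, and where a whole thing is asked for, a point or a joint stands for the part that bears it (a point fixed in the world has none). Each returns a list of dicts, best first, with "conf" (0 to 1); they miss things now and then, are a little off and sometimes report something else, mostly with a low value. They report only what shows in the picture. A call takes as long as a camera call. They do not tell look-alikes from the thing itself.
- regions_of(camera, name): "region" (384x512 bool, what is visible of it).
- place_of(camera, name): "location" ([x, y, z] in mm, in world coordinates, good to about 4 mm: a listed point, or the origin of a listed thing).
The state is a dict: "t": time; "qpos": joint angles; "qvel": joint speeds; "joint_torque": joint torques, N m; "ee_pos": TCP position; "orientation": TCP orientation; "ft_force": force on the tool from outside, world axes, zero at the start; "moment": the same for the moment, N m; "width": finger opening in mm.
Only numpy, scipy, OpenCV 4.12 (cv2) and the standard library are available. Lean on these libraries where they do the work, as an engineer would, in place of code of your own. Each camera call takes 0.05 s, during which the arm holds its last target.

## Task

Get the pen blanks ready for the curing lamp: free the clamp knob, wind the tray all the way out from under the hood by the loose sleeve on the crank, and lay every pen blank that is on the worktop flat on the tray's floor, none on top of another. Then wind the tray back all the way in under the hood with the crank, holding its sleeve, and turn the clamp knob fully back to lock the tray. Do not push or pull the tray itself, and leave the masking tape, the wax tin and the tape measure where they are.

Things in the scene. Friction and masses are not known exactly. Their poses are not given: they have to be found in the camera images.
- lamp_bench: fixed bench: grey bed 390 x 310 x 12 mm and, over its far half, a white hood (249 wide, x +20 to +193 mm, top 106 mm above the worktop, 60 mm clear inside). Stands on 12 mm feet; origin: centre of the bed's underside, 12 mm above the worktop; x points along the tray's travel into the hood, y to the left, z up. Crank axis (upright) at x +5, y +148 mm; knob axis (upright) at x -5, y -142 mm
- tray: aluminium tray sliding along the bench's x, driven by the crank (12.7 mm per rad). Outside 180 (x) x 226 (y), inside 170 x 216 mm. Origin: centre of its underside, 35 mm above the worktop, axes as the bench's; floor 6 mm and wall tops 21 mm above it. Origin at bench x -90 mm when fully out, +88 mm when fully in. Braked hard while the knob is locked
- crank (a joint): crank, upright axis, rad, grows counter-clockwise from above: 0 = tray fully out, 14.0 = fully in (stops at both ends). Arm 55 mm from axis to sleeve axis, 106 to 120 mm above the worktop; from above it points to the sleeve at (1.2 + crank angle) rad counter-clockwise from the bench's x. Stiff (about 5.5 N at the sleeve), stays where it is left
- grip_sleeve: black upright grip sleeve on the end of the crank arm, 31 mm in diameter, 70 mm tall, free to spin on its spindle, so a gripper that holds it need not turn with the crank. Origin: centre of its lower end, 119 mm above the worktop (top 189 mm)
- clamp_knob (a joint): clamp knob on the right of the bench, rad, grows counter-clockwise from above: 0 = locked (grip bar along the bench's x axis; stop), 1.25 = fully free (stop). Takes about 0.12 Nm and stays where it is left. The brake lets go from about 0.4 rad
- clamp_grip (a point): centre of the knob's grip bar, on the knob's axis, 83 mm above the worktop. The bar is 62 long, 14 thick, 28 mm tall (69 to 97 mm above the worktop); the frame's x axis runs along the bar and turns with it. Below the bar is a hub of 30 mm diameter
- blank_0_center (a point): square wooden pen blank, 22 x 150 x 22 mm, 0.1 kg, lying flat; this point is its centre, 11 mm above what it lies on; its y axis runs along its length. Only two or three of the four are there at a start
- blank_1_center (a point): square wooden pen blank, 22 x 150 x 22 mm, 0.1 kg, lying flat; this point is its centre, 11 mm above what it lies on; its y axis runs along its length. Only two or three of the four are there at a start
- blank_2_center (a point): square wooden pen blank, 22 x 150 x 22 mm, 0.1 kg, lying flat; this point is its centre, 11 mm above what it lies on; its y axis runs along its length. Only two or three of the four are there at a start
- blank_3_center (a point): square wooden pen blank, 22 x 150 x 22 mm, 0.1 kg, lying flat; this point is its centre, 11 mm above what it lies on; its y axis runs along its length. Only two or three of the four are there at a start
- masking_tape: roll of masking tape lying flat, 96 mm across, 24 mm tall; bystander. Origin: centre of its underside
- spray_tin: round wooden-sided tin with grey lid, 79 mm across, 47 mm tall; the wax tin, a bystander. Origin: centre of its underside
- tape_measure: yellow tape measure, 38 x 83 x 60 mm; bystander. Origin: centre of its underside
There are look-alikes about, which are no part of the job. What is shaped like the part that bears blank_3_center but yellow is not meant.

How it is judged (in metres and radians):
On the way, in this order (a step that is already met when the one before it is completed fails the run):
1. the clamp knob is turned free (value of joint clamp_knob above 0.9 rad), for 0.2 s.
2. the tray is on its way out, wound by the held sleeve (x of tray in the frame of lamp_bench below -0.03 m and contact force between the fingers and grip_sleeve above 0.5 N), for 0.05 s.
3. the tray is wound fully out (x of tray in the frame of lamp_bench below -0.082 m), for 0.2 s.
4. every pen blank lies flat in the tray (x of blank_0_center in the frame of tray between -0.06 and 0.06 m and y of blank_0_center in the frame of tray between -0.103 and 0.103 m and z of blank_0_center in the frame of tray between 0.012 and 0.0215 m and x of blank_1_center in the frame of tray between -0.06 and 0.06 m and y of blank_1_center in the frame of tray between -0.103 and 0.103 m and z of blank_1_center in the frame of tray between 0.012 and 0.0215 m and x of blank_2_center in the frame of tray between -0.06 and 0.06 m and y of blank_2_center in the frame of tray between -0.103 and 0.103 m and z of blank_2_center in the frame of tray between 0.012 and 0.0215 m and x of blank_3_center in the frame of tray between -0.06 and 0.06 m and y of blank_3_center in the frame of tray between -0.103 and 0.103 m and z of blank_3_center in the frame of tray between 0.012 and 0.0215 m and x of tray in the frame of lamp_bench below -0.07 m), for 0.2 s.
5. the tray is part of the way in, wound by the held sleeve (x of tray in the frame of lamp_bench above -0.03 m and contact force between the fingers and grip_sleeve above 0.5 N), for 0.05 s.
6. the tray is wound fully in under the hood (x of tray in the frame of lamp_bench above 0.08 m), for 0.2 s.
7. the clamp knob is turned back to locked (value of joint clamp_knob below 0.2 rad), for 0.2 s.
At the end, for the whole second after the job is handed in: every pen blank present lies flat on the tray's floor (its centre inside the walls, none on another or on a wall), the tray is fully in under the hood (within 8 mm of its stop) and at rest, and the clamp knob is back at locked (within 0.2 rad) (x of blank_0_center in the frame of tray between -0.06 and 0.06 m and y of blank_0_center in the frame of tray between -0.103 and 0.103 m and z of blank_0_center in the frame of tray between 0.012 and 0.0215 m and x of blank_1_center in the frame of tray between -0.06 and 0.06 m and y of blank_1_center in the frame of tray between -0.103 and 0.103 m and z of blank_1_center in the frame of tray between 0.012 and 0.0215 m and x of blank_2_center in the frame of tray between -0.06 and 0.06 m and y of blank_2_center in the frame of tray between -0.103 and 0.103 m and z of blank_2_center in the frame of tray between 0.012 and 0.0215 m and x of blank_3_center in the frame of tray between -0.06 and 0.06 m and y of blank_3_center in the frame of tray between -0.103 and 0.103 m and z of blank_3_center in the frame of tray between 0.012 and 0.0215 m and x of tray in the frame of lamp_bench above 0.08 m and value of joint clamp_knob below 0.2 rad and linear speed of tray below 0.01 m/s); the robot touches nothing.
It fails at once if the tray is pushed or pulled by the fingers (contact force between the fingers and tray above 3 N and (velocity of joint crank above 0.4 rad/s or velocity of joint crank below -0.4 rad/s)).
It fails at once if the masking tape, the wax tin or the tape measure is moved by more than 3 cm (distance of any of masking_tape, spray_tin, tape_measure from where it was at the start of the episode above 0.03 m).
Of blank_0, blank_1, blank_2, blank_3 only 2 to 3 are there at a start; the rules pass over those that are not, and their reading is None.
At some moment in a run one of blank_0, blank_1, blank_2, blank_3 may be knocked a few centimetres aside while the robot is not near it.
Once in a run the grip may slacken for a moment while it holds something.
It also fails if it takes over 210 s, if anything falls off the work surface, if the arm or the gripper's body presses on something with over 40 N, if the wrist force passes 120 N, or if a joint passes its speed limit or range.

## Working session

There is one attempt and no reset: what is moved stays moved. The work goes in short steps, Python scripts to look and compute and a tool call to move; the robot and the scene stay as the last step left them, time stands still between calls to the robot, and variables do not carry over. Pictures are saved under pics/ and viewed, and the job is handed in when it is done.

Besides the shell and the picture viewer there is one more tool, called after "Request:" as a command line: name --pt "numbers of a row" for each row, then --argument value for the rest. move_arm: Moves the arm, as the interface text tells. Its arguments: {"type":"object","properties":{"deltas":{"type":"array","items":{"type":"array","items":{"type":"number"}}}},"required":["deltas"]}

```bash
ls; mkdir -p pics
python3 - <<'E'
from workcell import *
import cv2,numpy as np
o=get_obs(); print(o)
for c in("top","side"):
    cv2.imwrite(f"pics/{c}0.png",cv2.resize(get_image(c),(768,576)))
    k=calibration(c); print(c,np.round(k["intrinsics"],1).tolist(),np.round(k["world_to_cam"],3).tolist())
    for n in ["lamp_bench","tray","grip_sleeve","crank","clamp_knob","clamp_grip","blank_0_center","masking_tape","spray_tin","tape_measure"]:
        try: print(n,[(np.round(d["location"]).tolist(),round(d["conf"],2)) for d in place_of(c,n)])
        except Exception as e: print(n,e)
E
```

```text
pics
{'t': 0.0, 'qpos': array([-1.13797030e+00,  4.23826526e-01,  1.63065663e+00,  4.86988627e-06,
        1.08858592e+00, -1.89931927e-02]), 'qvel': array([ 1.64127273e-03, -2.75983807e-04,  8.61150974e-04, -1.33303898e-03,
        1.09505562e-05, -3.66670783e-04]), 'joint_torque': array([-5.06519882e-04, -5.44629729e+01, -2.73665965e+01,  6.43126317e-02,
        2.28281307e-02, -1.08506595e-04]), 'ee_pos': array([ 272.6896801 , -561.80442098,  235.92372197]), 'orientation': array([-3.06035887e+00, -7.03367286e-01,  4.69609556e-04]), 'ft_force': array([ 0.38195957, -0.12172236,  0.61293684]), 'moment': array([ 0.02958501,  0.01208296, -0.00412967]), 'width': 87.87911507444902}
top [[362.5, 0.0, 257.5], [0.0, 362.5, 190.3], [0.0, 0.0, 1.0]] [[0.013, -1.0, 0.002, -9.259], [-0.995, -0.013, -0.1, 550.783], [0.1, -0.001, -0.995, 1169.13], [0.0, 0.0, 0.0, 1.0]]
lamp_bench [([561.0, -25.0, 13.0], 0.84)]
tray [([589.0, -20.0, 36.0], 0.97), ([466.0, 373.0, 14.0], 0.28)]
grip_sleeve [([517.0, 86.0, 121.0], 0.49)]
crank it knows: blank_0_center, blank_1_center, blank_2_center, blank_3_center, 
[... 738 characters left out ...]
, 80.0, 119.0], 0.19)]
grip_sleeve [([516.0, 83.0, 121.0], 0.57)]
crank it knows: blank_0_center, blank_1_center, blank_2_center, blank_3_center, clamp_grip, grip_sleeve, lamp_bench, masking_tape, spray_tin, tape_measure, tray
clamp_knob it knows: blank_0_center, blank_1_center, blank_2_center, blank_3_center, clamp_grip, grip_sleeve, lamp_bench, masking_tape, spray_tin, tape_measure, tray
clamp_grip [([576.0, -168.0, 81.0], 0.59), ([500.0, -331.0, 6.0], 0.19)]
blank_0_center [([591.0, -23.0, 36.0], 0.73)]
masking_tape [([325.0, 289.0, 2.0], 0.64)]
spray_tin [([337.0, -323.0, -1.0], 0.82), ([326.0, 290.0, 0.0], 0.48)]
tape_measure [([722.0, -283.0, -5.0], 0.55), ([499.0, -333.0, 8.0], 0.35)]
```

View pics/top0.png

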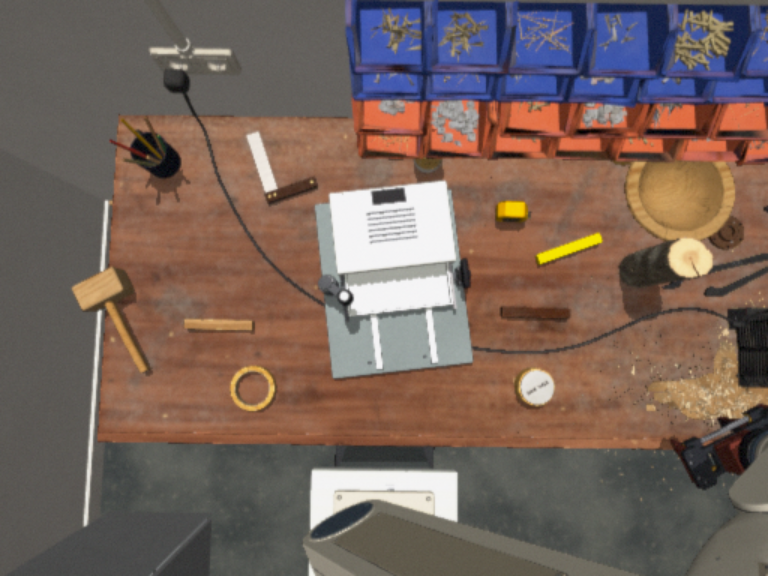

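View pics/side0.png

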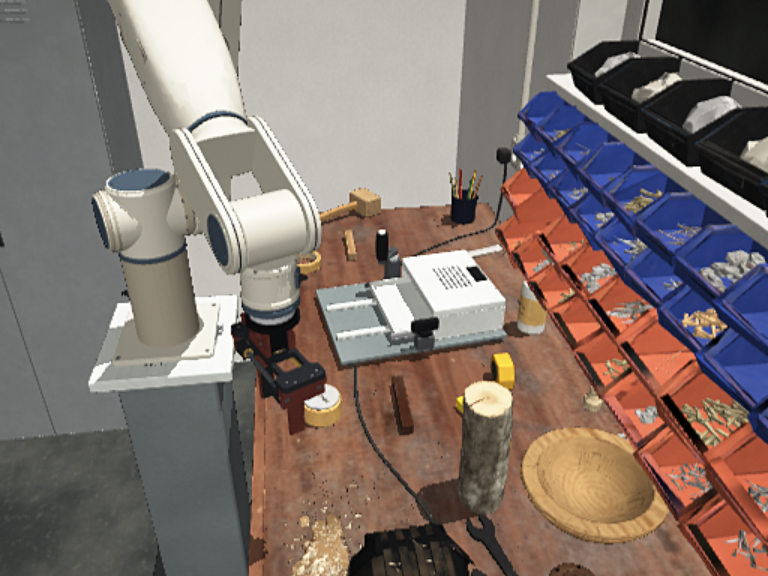

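```bash
cat > h.py <<'E'
from workcell import *
import cv2,numpy as np
def cam(c):
    k=calibration(c); return np.array(k["intrinsics"]),np.array(k["world_to_cam"])
def proj(c,p):
    K,T=cam(c); p=np.atleast_2d(p); q=(T[:3,:3]@p.T).T+T[:3,3]; u=(K@q.T).T; return u[:,:2]/u[:,2:]
def ray(c,uv,z):
    K,T=cam(c); R=T[:3,:3];o=-R.T@T[:3,3]; d=R.T@np.linalg.inv(K)@np.array([uv[0],uv[1],1.]); return o+d*(z-o[2])/d[2]
def tri(uvt,uvs):
    A=[]
    for c,uv in(("top",uvt),("side",uvs)):
        K,T=cam(c);P=K@T[:3]; A+= [uv[0]*P[2]-P[0],uv[1]*P[2]-P[1]]
    v=np.linalg.svd(np.array(A))[2][-1]; return v[:3]/v[3]
E
python3 - <<'E'
from h import *
t=get_image("top"); s=get_image("side")
def crop(im,x0,y0,x1,y1,f,n): 
    cv2.imwrite(n,cv2.resize(im[y0:y1,x0:x1],None,fx=f,fy=f,interpolation=cv2.INTER_CUBIC))
crop(t,200,110,330,260,4,"pics/t1.png")
crop(s,200,150,350,250,5,"pics/s1.png")
for c in("top","side"):
  for i in range(4):
    print(c,i,[(np.round(d["location"]).tolist(),round(d["conf"],2)) for d in place_of(c,f"blank_{i}_center")])
  for n in ("blank_0_center","blank_1_center","lamp_bench"):
   for r in regions_of(c,n):
    ys,xs=np.nonzero(r["region"]); print(c,n,r["conf"],len(xs),xs.mean(),ys.mean(),cv2.minAreaRect(np.c_[xs,ys].astype(np.float32)))
E
```

```text
top 0 []
top 1 []
top 2 [([462.0, 368.0, 16.0], 0.78)]
top 3 [([499.0, -332.0, 9.0], 0.84)]
top blank_0_center 0.56 213 224.94835680751174 194.27230046948358 ((223.79232788085938, 194.23846435546875), (26.17132568359375, 11.28715991973877), 29.744882583618164)
top blank_0_center 0.28 2161 265.9291994447015 193.26469227209626 ((264.67034912109375, 193.41958618164062), (31.096900939941406, 75.26006317138672), 83.1572265625)
top lamp_bench 0.62 11567 261.81308895997233 186.45240771159334 ((262.0254211425781, 185.74362182617188), (124.33816528320312, 102.38304138183594), 84.03550720214844)
side 0 []
side 1 []
side 2 [([465.0, 368.0, 9.0], 0.59), ([516.0, 82.0, 121.0], 0.35)]
side 3 [([502.0, -333.0, 12.0], 0.89)]
side lamp_bench 0.63 6792 275.0939340400471 204.0014723203769 ((272.3500671386719, 192.6410369873047), (84.60840606689453, 123.41969299316406), 80.43990325927734)
```

View pics/t1.png

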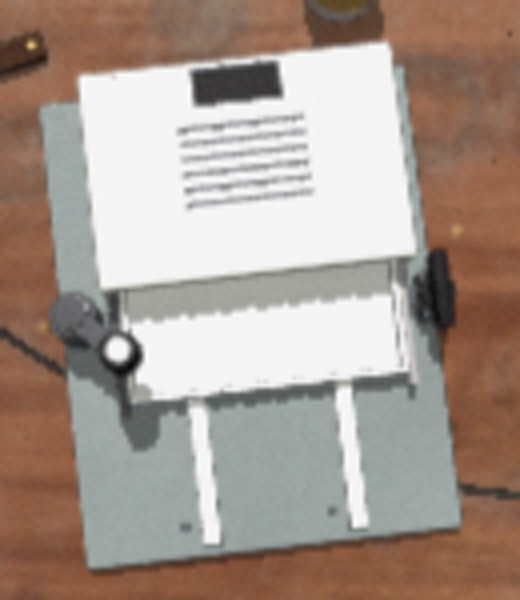

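View pics/s1.png

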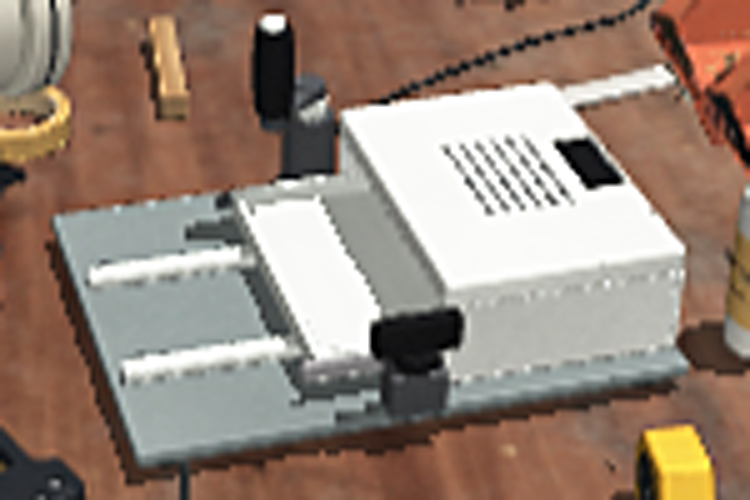

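Run:
```python
from h import *
from scipy.optimize import least_squares
f=lambda u,v:np.array([200+(u+.5)/4-.5,110+(v+.5)/4-.5])
g=lambda u,v:np.array([200+(u+.5)/5-.5,150+(v+.5)/5-.5])
O=[("top",f(90,568),(-195,155,24)),("top",f(460,526),(-195,-155,24)),("top",f(40,104),(195,155,24)),
("side",g(55,215),(-195,155,24)),("side",g(140,465),(-195,-155,24)),("top",f(441,290),(-5,-142,97)),("side",g(417,325),(-5,-142,90))]
def L(p,q): c,s=np.cos(p[2]),np.sin(p[2]); return np.array([p[0]+c*q[0]-s*q[1],p[1]+s*q[0]+c*q[1],q[2]])
r=least_squares(lambda p:np.concatenate([proj(c,L(p,q))[0]-uv for c,uv,q in O]),[562,-25,.1],loss="soft_l1")
p=r.x; print(p,np.round(r.fun,1))
ax=L(p,(5,148,0)); kn=L(p,(-5,-142,83)); print("axis",ax,"knob",kn)
sl=ray("top",f(119,351),189); print("sleeve",sl, "tri",tri(f(119,351),g(273,20)))
d=sl-ax; a=np.arctan2(d[1],d[0])-p[2]-1.2; print(np.hypot(*d[:2]),"crank",a%(2*np.pi))
def inv(w): c,s=np.cos(p[2]),np.sin(p[2]); d=w-np.array([p[0],p[1],0]); return [c*d[0]+s*d[1],-s*d[0]+c*d[1],w[2]]
print("tray front",inv(ray("top",f(130,402),50)),inv(ray("top",f(412,383),50)),inv(ray("side",g(235,200),56)),inv(ray("side",g(310,360),56)))
```

```text
[ 5.62002468e+02 -1.93684744e+01  1.25001723e-01] [ 0.1 -0.   2.  -0.3  0.8 -0.7 -0.8  0.5 -0.7 -1.  -1.3 -1.  -0.7 -0.7]
axis [548.51134147 128.10013083   0.        ] knob [ 574.7455353  -160.88389481   83.        ]
sleeve [513.33072498  77.87803947 189.        ] tri [514.09806502  77.16271122 196.58311956]
61.31830262457642 crank 2.776325247525941
tray front [np.float64(-65.76949965720333), np.float64(107.24667976611288), np.float64(50.0)] [np.float64(-75.87897849317031), np.float64(-120.37841296622202), np.float64(50.0)] [np.float64(-66.22276162544507), np.float64(92.20907781124068), np.float64(56.0)] [np.float64(-68.99667235154438), np.float64(-120.20806546405151), np.float64(56.0)]
```

Run:
```python
from h import *
from scipy.optimize import least_squares
f=lambda u,v:np.array([200+(u+.5)/4-.5,110+(v+.5)/4-.5])
g=lambda u,v:np.array([200+(u+.5)/5-.5,150+(v+.5)/5-.5])
O=[("top",f(90,568),(-195,155,24)),("top",f(460,526),(-195,-155,24)),("top",f(40,104),(195,155,24)),
("side",g(55,215),(-195,155,24)),("side",g(140,465),(-195,-155,24)),("top",f(441,290),(-5,-142,97)),("side",g(417,325),(-5,-142,90)),
("top",f(80,77),(193,124.5,106)),("top",f(388,43),(193,-124.5,106)),("top",f(102,288),(20,124.5,106)),("top",f(414,252),(20,-124.5,106)),
("side",g(342,108),(20,124.5,106)),("side",g(555,82),(193,124.5,106)),("side",g(685,245),(193,-124.5,106)),("side",g(447,290),(20,-124.5,106))]
def L(p,q): c,s=np.cos(p[2]),np.sin(p[2]); return np.array([p[0]+c*q[0]-s*q[1],p[1]+s*q[0]+c*q[1],q[2]])
# p: bench x,y,yaw, crank, per-camera pixel offsets
def res(p):
    off={"top":p[4:6],"side":p[6:8]}
    R=[proj(c,L(p,q))[0]+off[c]-uv for c,uv,q in O]
    a=1.2+p[3]; 
    for c,uv in (("top",f(119,351)),("side",g(273,20))):
        R.append(proj(c,L(p,(5+55*np.cos(a),148+55*np.sin(a),189)))[0]+off[c]-uv)
    return np.concatenate(R+[p[4:8]*2])
r=least_squares(res,[562,-25,.1,2.7,0,0,0,0],loss="soft_l1")
p=r.x; print(p,np.round(r.fun,1).reshape(-1,2).tolist())
a=1.2+p[3]
print("axis",L(p,(5,148,0)),"knob",L(p,(-5,-142,83)),"sleeve",L(p,(5+55*np.cos(a),148+55*np.sin(a),0)))
```

```text
[ 5.62405196e+02 -2.29105807e+01  1.20372691e-01  2.71564429e+00
 -9.17052227e-02  3.21490768e-01  3.45035847e-01 -7.84248994e-02] [[0.8, -0.0], [2.8, 0.2], [2.0, -0.7], [-0.1, 0.8], [-0.4, -0.5], [-0.2, -0.6], [-0.2, -0.2], [-1.5, -0.9], [0.3, -0.7], [-1.6, 0.7], [0.4, 1.2], [-0.7, 0.1], [-0.1, -0.2], [0.5, 0.6], [-0.5, -1.2], [-1.4, -0.3], [0.2, 1.2], [-0.2, 0.6], [0.7, -0.2]]
axis [549.59684826 124.61889517   0.        ] knob [ 574.4930497  -164.48347278   83.        ] sleeve [515.16861625  81.72720786   0.        ]
```

```bash
cat >> h.py <<'E'
from scipy.spatial.transform import Rotation as Ro
BX=np.array([562.5,-23.5]);BY=.12
def loc(q): c,s=np.cos(BY),np.sin(BY); return np.array([BX[0]+c*q[0]-s*q[1],BX[1]+s*q[0]+c*q[1]])
KN=loc((-5,-142)); AX=loc((5,148))
def state(): 
    o=get_obs(); R=Ro.from_rotvec(o["orientation"]).as_matrix(); return o,R
def yaw(R): return np.arctan2(R[1,0],R[0,0])
def delta(tgt,yw=None,frm=None):
    o,R=state(); p=o["ee_pos"] if frm is None else np.array(frm)
    d=R.T@(np.array(tgt)-p)/1000; r=0 if yw is None else -((yw-yaw(R)+np.pi)%(2*np.pi)-np.pi)
    print("pos",np.round(o["ee_pos"],1),"yaw",round(yaw(R),3),"w",round(o["width"],1),"F",np.round(o["ft_force"],1),"t",round(o["t"],2)," -> delta",np.round(d,4),"roll",round(r,3), "rows",round(np.linalg.norm(d)/.0417,1),round(abs(r)/.125,1)); return d,r
E
python3 -c "
from h import *
print(KN,AX,'sleeve',loc((5+55*np.cos(10.2),148+55*np.sin(10.2))))
delta([*KN,180],BY)"
```

```text
[ 574.53509026 -165.07738733] [549.7466365  124.03423914] sleeve [515.35263048  81.1151018 ]
pos [ 272.9 -562.3  236.7] yaw 0.452 w 87.9 F [-0.1  0.4  0.7] t 1.7  -> delta [ 0.4448 -0.2256  0.0567] roll 0.332 rows 12.0 2.7
```

Candidates (top image, 512x384 px): pen blanks are the light stick (146,217) and the dark stick (357,209). The yellow stick (380,165) is the look-alike, the try-square handle (194,127) is not a blank, and neither is the mallet handle (85,225). There is only one knob (310,182) and one upright sleeve (229,197). The tray starts partly out, with the crank at about 9.0 rad.

Request:
move_arm --pt "100 0.037 -0.0188 0 0.12" --pt "140 0.074 -0.0376 0.005 0.24" --pt "140 0.111 -0.0564 0.01 0.332" --pt "140 0.148 -0.075 0.015 0.332" --pt "140 0.185 -0.094 0.02 0.332"

```text
t: 2.12
ee_pos: [398.7, -396.0, 216.7]
orientation: [3.136, 0.186, 0.001]
ft_force: [0.9, -0.1, -0.6]
width: 58.1
```

```bash
python3 -c "
from h import *
delta([*KN,180],BY)"
```

```text
pos [ 398.7 -396.   216.7] yaw 0.119 w 58.1 F [ 0.9 -0.1 -0.6] t 2.12  -> delta [ 0.2019 -0.2085  0.0367] roll -0.001 rows 7.0 0.0
```

Request:
move_arm --pt "140 0.028 -0.029 0.005 0" --pt "140 0.056 -0.058 0.01 0" --pt "140 0.084 -0.087 0.015 0" --pt "140 0.112 -0.116 0.02 0" --pt "140 0.14 -0.145 0.025 0"

```text
t: 2.53
ee_pos: [520.6, -235.0, 191.7]
orientation: [3.136, 0.188, 0.001]
ft_force: [1.3, -0.4, 0.2]
width: 39.8
```

Request:
move_arm --pt "140 0.027 -0.028 0.005 0" --pt "140 0.054 -0.056 0.01 0" --pt "140 0.062 -0.0635 0.012 0"

```text
t: 2.78
ee_pos: [576.0, -162.3, 179.3]
orientation: [-3.135, -0.193, -0.002]
ft_force: [-0.0, -0.8, 0.0]
width: 39.7
```

Run:
```python
from h import *
delta([*KN,93],BY)
t=get_image("top"); s=get_image("side")
cv2.imwrite("pics/t2.png",cv2.resize(t[120:260,220:360],None,fx=4,fy=4,interpolation=2))
cv2.imwrite("pics/s2.png",cv2.resize(s[130:260,200:350],None,fx=5,fy=5)[:600])
for c in("top","side"): print([(np.round(d["location"]).tolist(),round(d["conf"],2)) for d in place_of(c,"clamp_grip")])
```

```text
pos [ 576.  -162.3  179.3] yaw 0.123 w 39.7 F [-0.  -0.8  0. ] t 2.78  -> delta [-0.0019  0.0026  0.0863] roll 0.003 rows 2.1 0.0
[]
[([576.0, -167.0, 83.0], 0.63)]
```

View pics/s2.png

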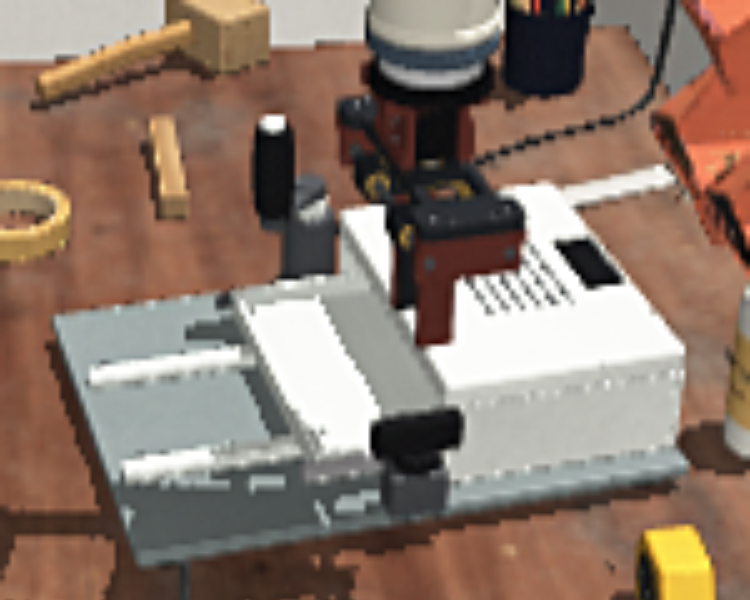

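Request:
move_arm --pt "140 -0.0015 0.0037 0.035 0" --pt "140 -0.0015 0.0037 0.07 0" --pt "140 -0.0015 0.0037 0.093 0" --pt "140 -0.0015 0.0037 0.093 0"

```text
t: 3.32
ee_pos: [569.8, -171.2, 84.0]
orientation: [-3.134, -0.183, 0.007]
ft_force: [-3.1, 4.9, -1.0]
width: 39.9
```

Request:
move_arm --pt "255 0 0 0 0" --pt "255 0 0 0 0" --pt "255 0 0 0 0" --pt "255 0 0 0 0"

```text
t: 3.65
ee_pos: [571.2, -167.4, 87.0]
orientation: [-3.13, -0.182, 0.003]
ft_force: [-0.3, 33.4, 6.5]
width: 17.0
```

Request:
move_arm --pt "255 0 0 0 0" --pt "255 0 0 0 0" --pt "255 0 0 0 0"

```text
t: 3.9
ee_pos: [571.1, -165.9, 87.1]
orientation: [-3.129, -0.185, 0.004]
ft_force: [-0.8, 26.7, 4.0]
width: 14.3
```

Run:
```python
from h import *
delta([575,-166,86],BY)
s=get_image("side")
t=get_image("top")
cv2.imwrite("pics/s3.png",cv2.resize(s[130:260,200:350],None,fx=4,fy=4))
cv2.imwrite("pics/t3.png",cv2.resize(t[120:260,220:360],None,fx=4,fy=4,interpolation=2))
```

```text
pos [ 571.1 -165.9   87.1] yaw 0.118 w 14.3 F [-0.8 26.7  4. ] t 3.9  -> delta [0.0039 0.0006 0.001 ] roll -0.002 rows 0.1 0.0
```

View pics/s3.png

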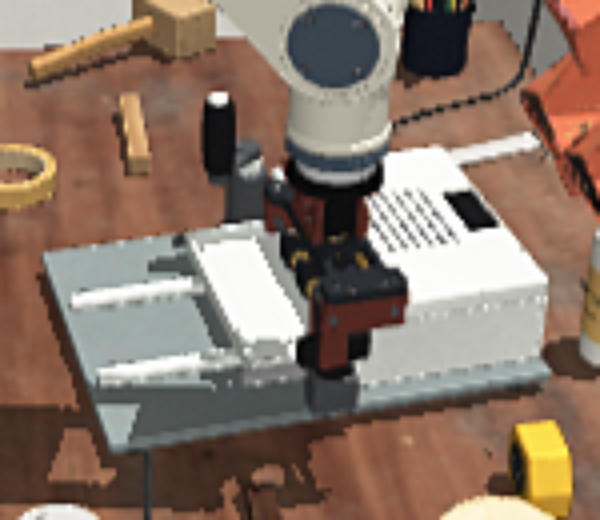

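View pics/t3.png

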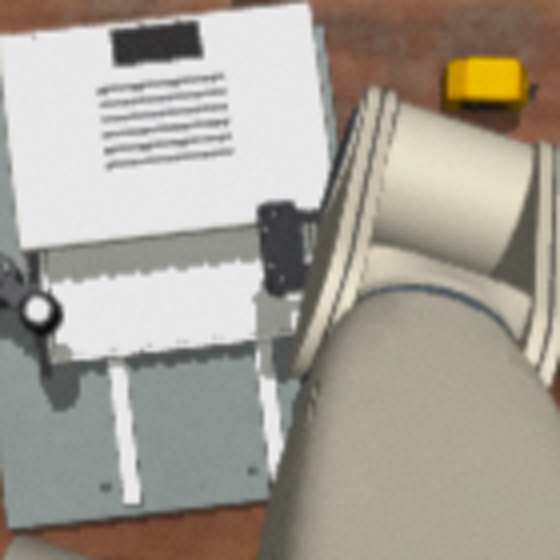

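Request:
move_arm --pt "255 0.0025 -0.0038 0 0" --pt "255 0.0025 -0.0038 0 -0.12" --pt "255 0.0025 -0.0038 0 -0.24" --pt "255 0.0025 -0.0038 0 -0.36" --pt "255 0.0025 -0.0038 0 -0.48"

```text
t: 4.42
ee_pos: [572.0, -167.3, 87.1]
orientation: [-2.998, -0.936, 0.006]
ft_force: [-7.0, -4.9, 0.2]
width: 13.8
```

```bash
cat >> h.py <<'E'
import json
# commanded pose tracking
def getc(): return np.array(json.load(open("C.json")))
def setc(c): json.dump([float(v) for v in c],open("C.json","w"))
def ap(dx,dy,dz,roll):
    c=getc(); y=c[3]; tx=np.array([np.cos(y),np.sin(y)]); ty=np.array([np.sin(y),-np.cos(y)])
    c[:2]+=1000*(dx*tx+dy*ty); c[2]-=1000*dz; c[3]-=roll; setc(c); return c
def d2(x,y,z,yw=None):
    c=getc(); tx=np.array([np.cos(c[3]),np.sin(c[3])]); ty=np.array([np.sin(c[3]),-np.cos(c[3])])
    e=np.array([x,y])-c[:2]; return np.round([e@tx/1000,e@ty/1000,(c[2]-z)/1000,0 if yw is None else c[3]-yw],4)
def st():
    o,R=state(); print("meas",np.round(o["ee_pos"],1),"yaw",round(yaw(R),3),"w",round(o["width"],1),"F",np.round(o["ft_force"],1),"M",np.round(o["moment"],2),"t",round(o["t"],2),"cmd",np.round(getc(),3), "q",np.round(o["qpos"],2))
E
python3 -c "
from h import *
setc([272.88,-562.264,236.675,.452])
for a in [(0.185,-0.094,.02,.332),(.14,-.145,.025,0),(.062,-.0635,.012,0),(-.0015,.0037,.093,0),(.0025,-.0038,0,-.48)]: print(ap(*a))
st()
"
```

```text
[ 3.98245481e+02 -3.96902287e+02  2.16675000e+02  1.20000000e-01]
[ 5.19880420e+02 -2.36185326e+02  1.91675000e+02  1.20000000e-01]
[ 5.73832830e+02 -1.65719821e+02  1.79675000e+02  1.20000000e-01]
[ 5.72786553e+02 -1.69572781e+02  8.66750000e+01  1.20000000e-01]
[ 574.81366789 -165.50082753   86.675         0.6       ]
meas [ 572.  -167.3   87.1] yaw 0.605 w 13.8 F [-7.  -4.9  0.2] M [-0.91  1.09 -0.17] t 4.42 cmd [ 574.814 -165.501   86.675    0.6  ] q [-0.3   0.58  1.78 -0.    0.78  0.66]
```

Request:
move_arm --pt "255 0 0 0 -0.12" --pt "255 0 0 0 -0.24" --pt "255 0 0 0 -0.36" --pt "255 0 0 0 -0.48" --pt "255 0 0 0 -0.6"

```text
t: 4.83
ee_pos: [574.0, -168.8, 87.2]
orientation: [2.586, 1.779, -0.002]
ft_force: [-0.2, -11.1, -6.6]
width: 13.9
```

Request:
move_arm --pt "255 0 0 0 -0.1" --pt "255 0 0 0 -0.16" --pt "255 0 0 0 -0.16" --pt "255 0 0 0 -0.16"

```text
t: 5.17
ee_pos: [574.6, -169.0, 87.1]
orientation: [2.44, 1.973, -0.001]
ft_force: [1.4, -9.9, -7.2]
width: 13.9
```

Run:
```python
from h import *
ap(0,0,0,-.6);ap(0,0,0,-.16);st()
```

```text
meas [ 574.6 -169.    87.1] yaw 1.36 w 13.9 F [ 1.4 -9.9 -7.2] M [-1.76 -0.09  0.1 ] t 5.17 cmd [ 574.814 -165.501   86.675    1.36 ] q [-0.3   0.59  1.77 -0.    0.78 -0.09]
```

Request:
move_arm --pt "140 0 0 0 0" --pt "140 0 0 0 0" --pt "140 0 0 -0.03 0" --pt "140 0 0 -0.065 0" --pt "140 0 0 -0.1 0"

```text
t: 5.58
ee_pos: [573.8, -166.1, 187.8]
orientation: [-2.442, -1.974, 0.001]
ft_force: [0.8, -0.2, -0.3]
width: 39.1
```

Run:
```python
from h import *
ap(0,0,-.1,0);st(); print(d2(515.4,81.2,225),d2(515.4,81.2,160))
im=get_image("side"); cv2.imwrite("pics/s4.png",cv2.resize(im[130:260,200:350],None,fx=4,fy=4))
for c in("top","side"): print([(np.round(d["location"]).tolist(),round(d["conf"],2)) for d in place_of(c,"grip_sleeve")])
```

```text
meas [ 573.8 -166.1  187.8] yaw 1.359 w 39.1 F [ 0.8 -0.2 -0.3] M [ 0.01 -0.07  0.03] t 5.58 cmd [ 574.814 -165.501  186.675    1.36 ] q [-0.3   0.44  1.73  0.    0.97 -0.09]
[ 0.2288 -0.1097 -0.0383  0.    ] [ 0.2288 -0.1097  0.0267  0.    ]
[([517.0, 83.0, 122.0], 0.45)]
[([514.0, 80.0, 121.0], 0.59), ([464.0, 369.0, 12.0], 0.31)]
```

View pics/s4.png

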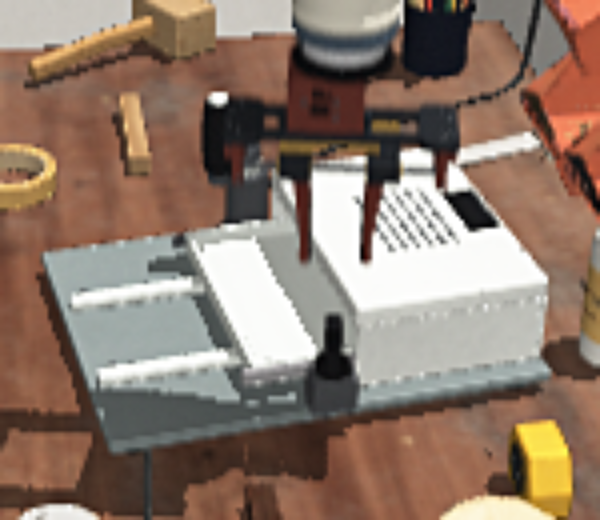

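Request:
move_arm --pt "100 0.015 -0.007 -0.035 0" --pt "40 0.051 -0.0245 -0.042 0" --pt "0 0.087 -0.0417 -0.042 0" --pt "0 0.123 -0.059 -0.042 0" --pt "0 0.159 -0.0762 -0.042 0"

```text
t: 6.15
ee_pos: [531.9, 6.6, 228.0]
orientation: [-2.443, -1.973, 0.001]
ft_force: [0.3, 0.2, 0.6]
width: 69.8
```

Request:
move_arm --pt "0 0.036 -0.0175 0 0" --pt "0 0.07 -0.0335 0 0" --pt "0 0.07 -0.0335 0 0" --pt "0 0.07 -0.0335 0.035 0" --pt "0 0.07 -0.0335 0.07 0"

```text
t: 6.57
ee_pos: [516.2, 81.7, 159.0]
orientation: [2.439, 1.976, 0.006]
ft_force: [0.1, -1.4, -0.7]
width: 87.9
```

Run:
```python
from h import *
ap(.159,-.0762,-.042,0);ap(.07,-.0335,.07,0);st()
im=get_image("side"); cv2.imwrite("pics/s5.png",cv2.resize(im[130:260,200:350],None,fx=4,fy=4))
im=get_image("top"); cv2.imwrite("pics/t5.png",cv2.resize(im[120:260,180:320],None,fx=4,fy=4))
```

```text
meas [516.2  81.7 159. ] yaw 1.362 w 87.9 F [ 0.1 -1.4 -0.7] M [-0.02 -0.09 -0.03] t 6.57 cmd [515.458  81.384 158.675   1.36 ] q [ 0.13  0.38  1.91 -0.    0.84  0.34]
```

View pics/s5.png

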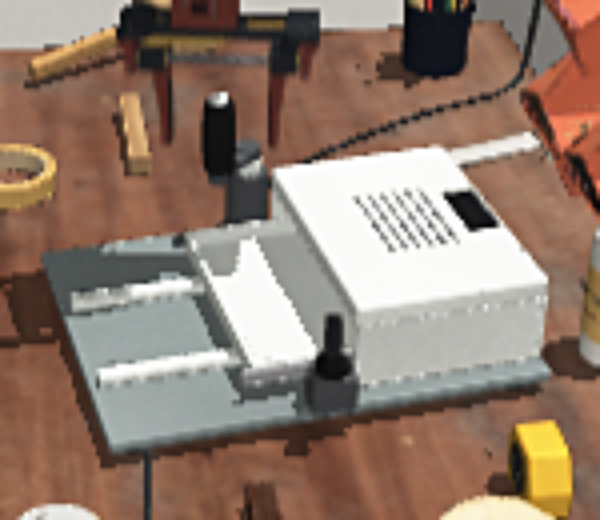

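Request:
move_arm --pt "255 0 0 0 0" --pt "255 0 0 0 0" --pt "255 0 0 0 0" --pt "255 0 0 0 0" --pt "255 0 0 0 0"

```text
t: 7.08
ee_pos: [516.0, 80.7, 160.1]
orientation: [2.442, 1.974, 0.003]
ft_force: [0.6, -0.4, -0.1]
width: 58.2
```

Run:
```python
from h import *
st()
o=get_obs()["ee_pos"][:2]; d=o-AX; print(np.hypot(*d), np.arctan2(d[1],d[0])-BY-1.2+2*np.pi)
```

```text
meas [516.   80.7 160.1] yaw 1.359 w 58.2 F [ 0.6 -0.4 -0.1] M [ 0.01 -0.04 -0.02] t 7.08 cmd [515.458  81.384 158.675   1.36 ] q [0.13 0.38 1.91 0.   0.84 0.34]
54.90226525169887 2.730587176890883
```

View pics/t5.png

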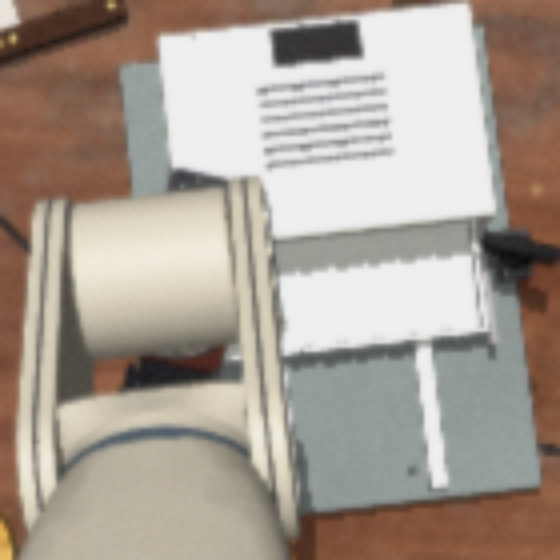

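Request:
move_arm --pt "255 0 0 0 0" --pt "255 0 0 0 0" --pt "255 0 0 0 0" --pt "255 0 0 0 0" --pt "255 0 0 0 0"

```text
t: 7.5
ee_pos: [515.4, 80.8, 158.9]
orientation: [2.443, 1.975, 0.001]
ft_force: [-0.5, -0.1, 1.3]
width: 29.9
```

Request:
move_arm --pt "255 0 0 0 0" --pt "255 0 0 0 0" --pt "255 0 0 0 0"

```text
t: 7.75
ee_pos: [515.4, 80.8, 158.9]
orientation: [2.443, 1.975, 0.0]
ft_force: [0.2, -0.4, 1.3]
width: 30.4
```

Run:
```python
from h import *
st()
```

```text
meas [515.4  80.8 158.9] yaw 1.36 w 30.4 F [ 0.2 -0.4  1.3] M [-0.15 -0.11  0.01] t 7.75 cmd [515.458  81.384 158.675   1.36 ] q [ 0.13  0.38  1.91 -0.    0.84  0.34]
```

```bash
cat > wind.py <<'E'
import sys
from h import *
# wind.py th0 step total : print calls' rows
def table(th0,th1,n,C=AX,r=55,commit=False):
    ths=np.linspace(th0,th1,n+1)[1:]
    for k in range(0,n,5):
        c=getc(); out=[]
        for th in ths[k:k+5]:
            p=C+r*np.array([np.cos(th),np.sin(th)]); d=d2(*p,c[2]); out.append([255,round(d[0],4),round(d[1],4),0,0])
        print(out); ap(out[-1][1],out[-1][2],0,0)
    print(getc(), "crank dir end",th1)
E
cp h.py h_bak.py
python3 - <<'E'
from wind import *
c0=getc()
table(-2.245,-2.245-9.0,28)
setc(c0)
E
```

```text
[[255, np.float64(0.01), np.float64(-0.0143), 0, 0], [255, np.float64(0.0242), np.float64(-0.0246), 0, 0], [255, np.float64(0.041), np.float64(-0.0298), 0, 0], [255, np.float64(0.0586), np.float64(-0.0295), 0, 0], [255, np.float64(0.0752), np.float64(-0.0237), 0, 0]]
[[255, np.float64(0.0139), np.float64(0.0108), 0, 0], [255, np.float64(0.0237), np.float64(0.0255), 0, 0], [255, np.float64(0.0284), np.float64(0.0424), 0, 0], [255, np.float64(0.0274), np.float64(0.06), 0, 0], [255, np.float64(0.021), np.float64(0.0764), 0, 0]]
[[255, np.float64(-0.0113), np.float64(0.0135), 0, 0], [255, np.float64(-0.0263), np.float64(0.0227), 0, 0], [255, np.float64(-0.0434), np.float64(0.0268), 0, 0], [255, np.float64(-0.061), np.float64(0.0252), 0, 0], [255, np.float64(-0.0771), np.float64(0.0181), 0, 0]]
[[255, np.float64(-0.0131), np.float64(-0.0117), 0, 0], [255, np.float64(-0.0218), np.float64(-0.0271), 0, 0], [255, np.float64(-0.0252), np.float64(-0.0443), 0, 0], [255, np.float64(-0.023), np.float64(-0.0618), 0, 0], [255, np.float64(-0.0153), np.float64(-0.0776), 0, 0]]
[[255, np.float64(0.0122), np.float64(-0.0127), 0, 0], [255, np.float64(0.0278), np.float64(-0.0208), 0, 0], [255, np.float64(0.0452), np.float64(-0.0236), 0, 0], [255, np.float64(0.0626), np.float64(-0.0207), 0, 0], [255, np.float64(0.0782), np.float64(-0.0125), 0, 0]]
[[255, np.float64(0.0121), np.float64(0.0127), 0, 0], [255, np.float64(0.0197), np.float64(0.0286), 0, 0], [255, np.float64(0.0218), np.float64(0.046), 0, 0]]
[563.2855339  177.29932143 158.675        1.36      ] crank dir end -11.245000000000001
```

Request:
move_arm --pt "255 0.01 -0.0143 0 0" --pt "255 0.0242 -0.0246 0 0" --pt "255 0.041 -0.0298 0 0" --pt "255 0.0586 -0.0295 0 0" --pt "255 0.0752 -0.0237 0 0"

```text
t: 8.17
ee_pos: [505.6, 159.0, 158.7]
orientation: [-2.442, -1.975, 0.007]
ft_force: [0.0, -7.8, 6.3]
width: 30.2
```

Run:
```python
from h import *
ap(.0752,-.0237,0,0);st()
o=get_obs()["ee_pos"][:2]; d=o-AX; print(np.hypot(*d), np.arctan2(d[1],d[0])-BY-1.2+2*np.pi)
im=get_image("side"); cv2.imwrite("pics/s6.png",cv2.resize(im[130:260,200:350],None,fx=4,fy=4))
```

```text
meas [505.6 159.  158.7] yaw 1.36 w 30.2 F [ 0.  -7.8  6.3] M [-1.58 -0.2   0.02] t 8.17 cmd [508.017 159.878 158.675   1.36 ] q [ 0.28  0.4   1.89 -0.    0.86  0.49]
56.31337722314852 7.433799387375555
```

View pics/s6.png

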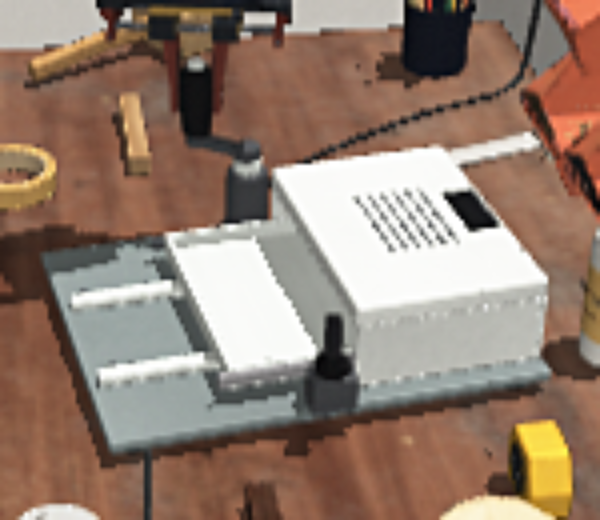

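The tray is moving out with the sleeve (front edge now near crop (170,240)). I'll keep winding.

Request:
move_arm --pt "255 0.0139 0.0108 0 0" --pt "255 0.0237 0.0255 0 0" --pt "255 0.0284 0.0424 0 0" --pt "255 0.0274 0.06 0 0" --pt "255 0.021 0.0764 0 0"

```text
t: 8.63
ee_pos: [586.2, 165.1, 158.8]
orientation: [-2.44, -1.975, 0.002]
ft_force: [-8.8, 0.5, 6.6]
width: 29.9
```

Request:
move_arm --pt "255 -0.0113 0.0135 0 0" --pt "255 -0.0263 0.0227 0 0" --pt "255 -0.0434 0.0268 0 0" --pt "255 -0.061 0.0252 0 0" --pt "255 -0.0771 0.0181 0 0"

```text
t: 9.05
ee_pos: [588.2, 85.5, 158.8]
orientation: [-2.442, -1.972, -0.003]
ft_force: [-4.7, 13.8, 3.4]
width: 30.0
```

Run:
```python
from h import *
ap(.021,.0764,0,0);ap(-.0771,.0181,0,0);st()
o=get_obs()["ee_pos"][:2]; d=o-AX; print(np.hypot(*d), np.arctan2(d[1],d[0])-BY-1.2+2*np.pi)
```

```text
meas [588.2  85.5 158.8] yaw 1.359 w 30.0 F [-4.7 13.8  3.4] M [ 2.54  0.97 -0.02] t 9.05 cmd [588.687  85.247 158.675   1.36 ] q [0.12 0.48 1.75 0.   0.91 0.33]
54.39130885366143 4.176667679502062
```

Request:
move_arm --pt "255 -0.0131 -0.0117 0 0" --pt "255 -0.0218 -0.0271 0 0" --pt "255 -0.0252 -0.0443 0 0" --pt "255 -0.023 -0.0618 0 0" --pt "255 -0.0153 -0.0776 0 0"

```text
t: 9.47
ee_pos: [510.0, 85.2, 158.9]
orientation: [2.442, 1.973, 0.004]
ft_force: [10.0, 0.2, -4.4]
width: 30.5
```

Request:
move_arm --pt "255 0.0122 -0.0127 0 0" --pt "255 0.0278 -0.0208 0 0" --pt "255 0.0452 -0.0236 0 0" --pt "255 0.0626 -0.0207 0 0" --pt "255 0.0782 -0.0125 0 0"

```text
t: 9.88
ee_pos: [511.1, 164.9, 158.8]
orientation: [-2.441, -1.975, 0.007]
ft_force: [-2.5, -8.0, 8.0]
width: 30.3
```

Request:
move_arm --pt "255 0.0121 0.0127 0 0" --pt "255 0.0197 0.0286 0 0" --pt "255 0.0218 0.046 0 0" --pt "255 0.0218 0.046 0 0"

```text
t: 10.22
ee_pos: [562.4, 177.9, 158.9]
orientation: [-2.44, -1.972, 0.004]
ft_force: [-8.4, 5.8, 9.1]
width: 30.3
```

Run:
```python
from h import *
ap(-.0153,-.0776,0,0);ap(.0782,-.0125,0,0);ap(.0218,.046,0,0);st()
o=get_obs()["ee_pos"][:2]; d=o-AX; print(np.hypot(*d), np.arctan2(d[1],d[0])-BY-1.2)
im=get_image("side"); cv2.imwrite("pics/s7.png",cv2.resize(im[130:260,200:350],None,fx=4,fy=4))
im=get_image("top"); cv2.imwrite("pics/t7.png",cv2.resize(im[120:260,180:320],None,fx=4,fy=4))
```

```text
meas [562.4 177.9 158.9] yaw 1.359 w 30.3 F [-8.4  5.8  9.1] M [ 0.81  1.07 -0.04] t 10.22 cmd [563.286 177.299 158.675   1.36 ] q [0.28 0.47 1.76 0.   0.91 0.49]
55.304057426507484 0.019304845025411188
```

View pics/s7.png

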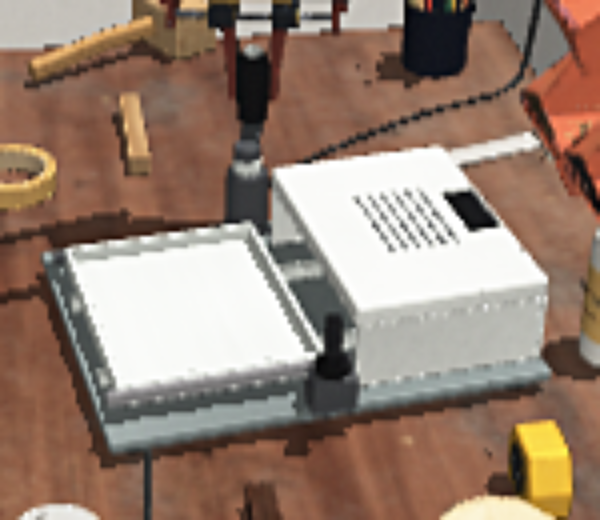

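View pics/t7.png

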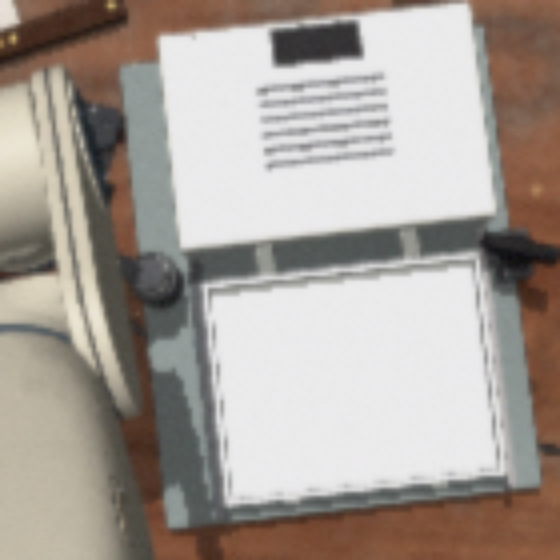

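Request:
move_arm --pt "120 0 0 0 0" --pt "60 0 0 0 0" --pt "60 0 0 0 0" --pt "60 0 0 0 0" --pt "60 0 0 0 0"

```text
t: 10.73
ee_pos: [563.1, 176.5, 158.6]
orientation: [2.443, 1.975, -0.0]
ft_force: [-1.1, 0.4, 0.3]
width: 60.3
```

Request:
move_arm --pt "60 0 0 -0.03 0" --pt "60 0 0 -0.065 0" --pt "60 0 0 -0.07 0"

```text
t: 10.98
ee_pos: [565.8, 177.4, 233.9]
orientation: [2.441, 1.973, 0.011]
ft_force: [1.4, 0.5, 0.6]
width: 67.0
```

Run:
```python
from h import *
ap(0,0,-.07,0);st()
for c in("top","side"):
  im=get_image(c); cv2.imwrite(f"pics/{c}8.png",cv2.resize(im,(768,576)))
  for n in ("tray","blank_2_center","blank_3_center"):
   print(c,n,[(np.round(d["location"],1).tolist(),round(d["conf"],2)) for d in place_of(c,n)])
   for r in regions_of(c,n):
    ys,xs=np.nonzero(r["region"]); rr=cv2.minAreaRect(np.c_[xs,ys].astype(np.float32)); print("  ",round(r["conf"],2),len(xs),np.round(xs.mean(),1),np.round(ys.mean(),1),np.round(cv2.boxPoints(rr),1).tolist())
```

```text
meas [565.8 177.4 233.9] yaw 1.36 w 67.0 F [1.4 0.5 0.6] M [ 0.   -0.1  -0.05] t 10.98 cmd [563.286 177.299 228.675   1.36 ] q [ 0.28  0.38  1.71 -0.    1.05  0.49]
top tray [([474.5, -33.0, 36.1], 0.55)]
   0.74 4216 267.2 214.4 [[226.0, 185.1999969482422], [301.5, 176.89999389648438], [308.3999938964844, 240.0], [232.89999389648438, 248.1999969482422]]
top blank_2_center []
   0.43 36 126.2 216.2 [[122.0, 216.0], [126.0, 212.0], [130.5, 216.5], [126.5, 220.5]]
top blank_3_center [([642.0, -407.9, 10.4], 0.71), ([474.2, -30.1, 38.8], 0.44)]
   0.7 342 378.4 165.7 [[355.3999938964844, 169.60000610351562], [399.29998779296875, 154.10000610351562], [401.79998779296875, 161.3000030517578], [358.0, 176.8000030517578]]
side tray [([474.9, -36.0, 31.5], 0.97), ([325.6, 287.7, 1.7], 0.65), ([562.1, 178.4, 120.5], 0.46)]
   0.92 2063 247.2 207.7 [[214.5, 192.5], [272.3999938964844, 180.89999389648438], [280.5, 221.5], [222.60000610351562, 233.10000610351562]]
   0.37 321 334.9 246.1 [[327.0, 235.0], [342.0, 235.0], [342.0, 258.0], [327.0, 258.0]]
side blank_2_center [([459.9, 367.0, 13.0], 0.57)]
   0.44 117 233.3 162.8 [[228.3000030517578, 153.3000030517578], [234.0, 152.1999969482422], [238.0, 171.8000030517578], [232.1999969482422, 173.0]]
side blank_3_center [([500.9, -334.4, 11.2], 0.63), ([562.8, -24.3, 11.5], 0.54)]
   0.78 273 268.0 268.7 [[260.5, 251.6999969482422], [268.20001220703125, 250.1999969482422], [275.5, 286.70001220703125], [267.79998779296875, 288.20001220703125]]
   0.57 18 305.9 268.3 [[304.0, 266.0], [307.0, 266.0], [307.0, 271.0], [304.0, 271.0]]
```

View pics/top8.png

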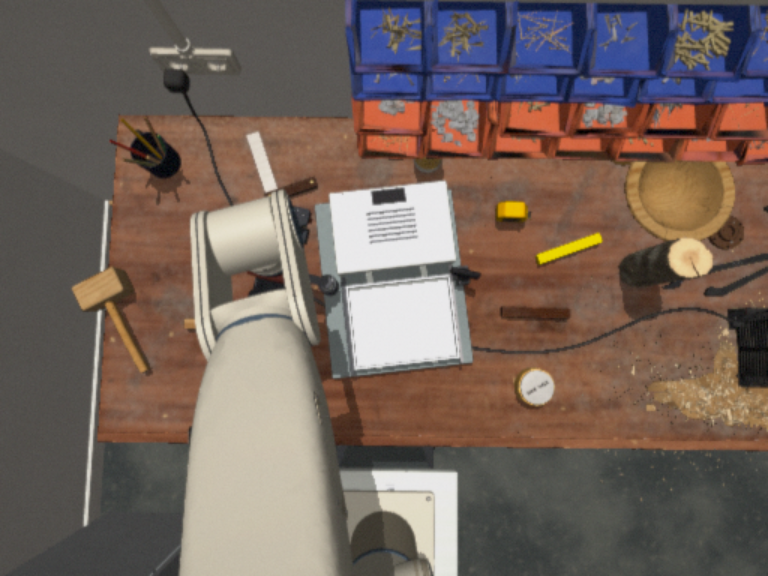

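View pics/side8.png

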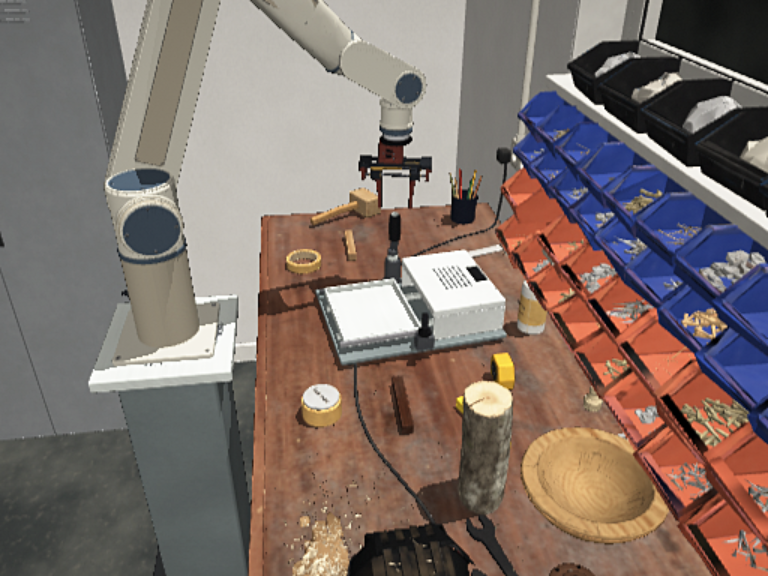

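Run:
```python
from h import *
for c,(x0,y0,x1,y1) in (("top",(325,190,390,230)),("side",(250,240,290,295))):
  im=get_image(c)[y0:y1,x0:x1]; cv2.imwrite(f"pics/{c}9.png",cv2.resize(im,None,fx=10,fy=10,interpolation=2))
```

```text
(no output)
```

View pics/top9.png

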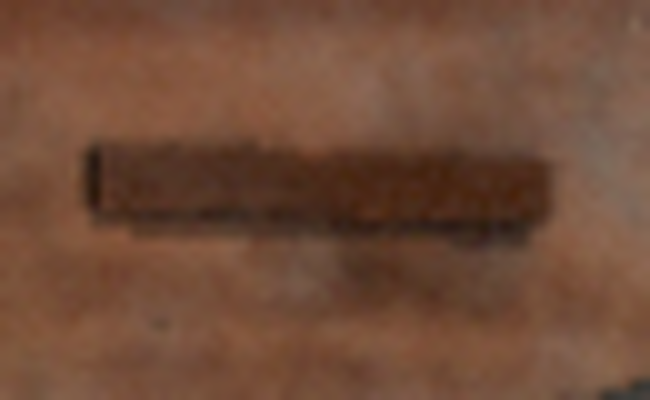

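View pics/side9.png

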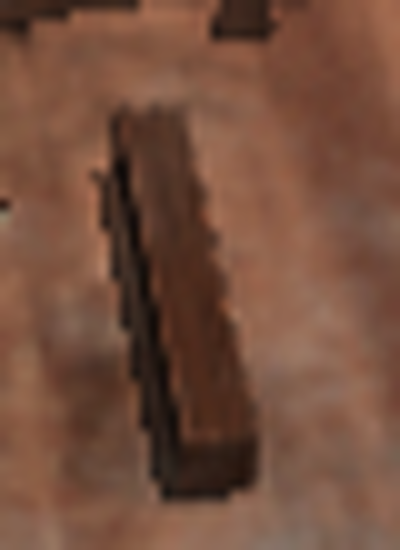

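Run:
```python
from h import *
f=lambda u,v:np.array([325+(u+.5)/10-.5,190+(v+.5)/10-.5])
g=lambda u,v:np.array([250+(u+.5)/10-.5,240+(v+.5)/10-.5])
a,b=f(100,178),f(550,189); A,B=ray("top",a,22),ray("top",b,22); print(A,B,(A+B)/2,np.linalg.norm(A-B),np.arctan2(*(A-B)[[1,0]]))
c,d=g(151,108),g(218,437); C,D=ray("side",c,22),ray("side",d,22); print(C,D,(C+D)/2,np.linalg.norm(C-D),np.arctan2(*(C-D)[[1,0]]))
print(tri(a,c),tri(b,d))
```

```text
[ 498.29808683 -257.24667875   22.        ] [ 496.64801134 -405.86997066   22.        ] [ 497.47304909 -331.5583247    22.        ] 148.63245152136253 1.5596943812724815
[ 501.76691703 -255.7306536    22.        ] [ 497.13289007 -404.97256009   22.        ] [ 499.44990355 -330.35160685   22.        ] 149.31383344066182 1.5397558592390965
[ 500.18574655 -257.23638503   23.23916625] [ 496.8402678  -405.67636182   22.6684233 ]
```

Run:
```python
from h import *
print(d2(499,-331.5,200,1.55), ray("top",(460,172),180),ray("top",(420,180),0))
```

```text
[-0.511   0.0436  0.0287 -0.19  ] [ 596.71507203 -587.75982984  180.        ] [ 596.18020514 -552.5052048     0.        ]
```

Request:
move_arm --pt "60 -0.04 0.0034 0 -0.05" --pt "60 -0.081 0.007 0 -0.1" --pt "60 -0.122 0.0104 0 -0.15" --pt "60 -0.163 0.0139 0 -0.19" --pt "60 -0.204 0.0174 0 -0.19"

```text
t: 12.2
ee_pos: [536.9, -28.0, 228.9]
orientation: [2.241, 2.201, 0.0]
ft_force: [-1.0, -0.4, -1.0]
width: 67.2
```

Run:
```python
from h import *
ap(-.204,.0174,0,-.19); st(); print(d2(499,-331.5,200,1.55))
```

```text
meas [536.9 -28.  228.9] yaw 1.553 w 67.2 F [-1.  -0.4 -1. ] M [-0.06 -0.07  0.01] t 12.2 cmd [537.616 -25.826 228.675   1.55 ] q [-0.07  0.31  1.83 -0.    1.01 -0.06]
[-0.3064 -0.0323  0.0287 -0.    ]
```

Request:
move_arm --pt "60 -0.0395 -0.0042 0.0 0" --pt "60 -0.079 -0.0084 0.0 0" --pt "60 -0.1185 -0.0126 0.005 0" --pt "60 -0.158 -0.0168 0.01 0" --pt "60 -0.197 -0.021 0.015 0"

```text
t: 12.62
ee_pos: [511.8, -224.9, 213.9]
orientation: [2.244, 2.197, 0.001]
ft_force: [1.5, -0.1, 0.4]
width: 67.1
```

Request:
move_arm --pt "60 -0.039 -0.004 0.006 0" --pt "60 -0.078 -0.008 0.012 0" --pt "60 -0.1094 -0.0113 0.02 0" --pt "60 -0.1094 -0.0113 0.06 0" --pt "60 -0.1094 -0.0113 0.09 0"

```text
t: 13.03
ee_pos: [498.6, -334.7, 123.2]
orientation: [2.246, 2.192, 0.001]
ft_force: [-0.8, 1.3, -0.9]
width: 67.2
```

Run:
```python
from h import *
ap(-.197,-.021,.015,0);ap(-.1094,-.0113,.09,0); st(); print(d2(499,-331.5,17,1.55))
for c in("top","side"):
  im=get_image(c);  
  if c=="side": cv2.imwrite("pics/s10.png",cv2.resize(im[180:310,210:340],None,fx=4,fy=4,interpolation=2))
  print(c,[(np.round(d["location"],1).tolist(),round(d["conf"],2)) for n in ("blank_3_center","blank_2_center") for d in place_of(c,n)])
```

```text
meas [ 498.6 -334.7  123.2] yaw 1.547 w 67.2 F [-0.8  1.3 -0.9] M [-0.06 -0.03  0.03] t 13.03 cmd [ 498.951 -331.488  123.675    1.55 ] q [-0.61  0.53  1.76 -0.    0.85 -0.59]
[-0.      0.      0.1067 -0.    ]
top [([640.3, -408.2, 9.5], 0.88), ([495.9, -331.3, 8.2], 0.63), ([464.4, 369.3, 12.3], 0.62)]
side [([501.9, -331.5, 9.9], 0.57), ([462.4, 367.2, 11.9], 0.61)]
```

View pics/s10.png

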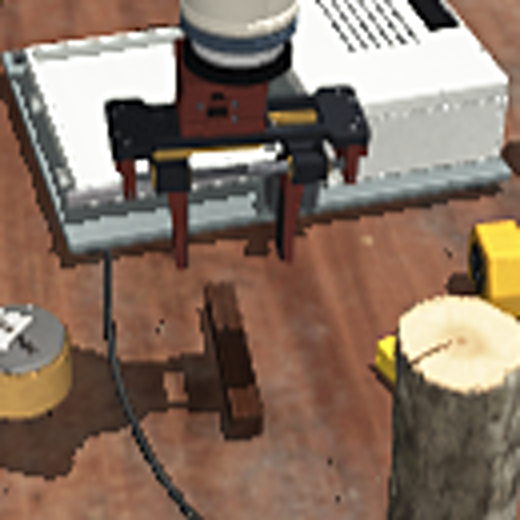

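Request:
move_arm --pt "60 0 0 0.035 0" --pt "60 0 0 0.07 0" --pt "60 0 0 0.1 0" --pt "60 0 0 0.1067 0" --pt "60 0 0 0.1067 0"

```text
t: 13.75
ee_pos: [498.6, -331.5, 16.8]
orientation: [-2.243, -2.198, 0.0]
ft_force: [0.2, 0.2, -0.6]
width: 67.4
```

Request:
move_arm --pt "255 0 0 0 0" --pt "255 0 0 0 0" --pt "255 0 0 0 0" --pt "255 0 0 0 0" --pt "255 0 0 0 0"

```text
t: 14.17
ee_pos: [499.2, -332.5, 18.3]
orientation: [2.243, 2.197, 0.001]
ft_force: [0.1, 0.1, 0.1]
width: 37.3
```

Request:
move_arm --pt "255 0 0 0 0" --pt "255 0 0 0 0" --pt "255 0 0 0 0" --pt "255 0 0 0 0" --pt "255 0 0 0 0"

```text
t: 14.58
ee_pos: [498.7, -332.1, 17.3]
orientation: [2.245, 2.198, 0.0]
ft_force: [-0.6, 0.6, 5.2]
width: 21.7
```

Run:
```python
from h import *
ap(0,0,.1067,0); st()
T=lambda x,y:loc((-90+x,y))
print(T(15,0),d2(*T(15,0),150,BY+np.pi/2))
```

```text
meas [ 498.7 -332.1   17.3] yaw 1.55 w 21.7 F [-0.6  0.6  5.2] M [ 0.07  0.06 -0.07] t 14.58 cmd [ 498.951 -331.488   16.975    1.55 ] q [-0.61  0.7   1.78  0.    0.66 -0.59]
[488.03935231 -32.47841555] [ 0.2987 -0.0171 -0.133  -0.1408]
```

Request:
move_arm --pt "255 0 0 -0.02 0" --pt "255 0 0 -0.05 0" --pt "255 0 0 -0.085 0" --pt "255 0 0 -0.12 -0.05" --pt "255 0.02 -0.001 -0.133 -0.1"

```text
t: 15.0
ee_pos: [500.4, -315.5, 154.6]
orientation: [2.126, 2.302, 0.001]
ft_force: [0.2, 0.2, -1.4]
width: 21.8
```

Request:
move_arm --pt "255 0.033 0.0015 0 -0.04" --pt "255 0.068 0.003 0 -0.04" --pt "255 0.103 0.0045 0 -0.04" --pt "255 0.138 0.006 0 -0.04" --pt "255 0.173 0.0075 0 -0.04"

```text
t: 15.42
ee_pos: [491.2, -137.4, 149.8]
orientation: [-2.086, -2.349, 0.0]
ft_force: [-0.2, -0.4, -0.4]
width: 21.8
```

Run:
```python
from h import *
ap(.02,-.001,-.133,-.1);ap(.173,.0075,0,-.04); st()
T=lambda x,y:loc((-90+x,y))
print(T(15,0),d2(*T(15,0),150,BY+np.pi/2))
```

```text
meas [ 491.2 -137.4  149.8] yaw 1.689 w 21.8 F [-0.2 -0.4 -0.4] M [-0.04 -0.13 -0.01] t 15.42 cmd [ 492.156 -138.42   149.975    1.69 ] q [-0.3   0.38  1.94  0.    0.81 -0.41]
[488.03935231 -32.47841555] [ 0.1057  0.0085 -0.     -0.0008]
```

Request:
move_arm --pt "255 0.036 0.003 0 0" --pt "255 0.072 0.006 0 0" --pt "255 0.1057 0.0085 0 0" --pt "255 0.1057 0.0085 0.035 0" --pt "255 0.1057 0.0085 0.065 0"

```text
t: 15.83
ee_pos: [488.9, -31.1, 85.3]
orientation: [2.079, 2.351, 0.004]
ft_force: [-0.3, -0.9, -1.4]
width: 21.4
```

Run:
```python
from h import *
ap(.1057,.0085,.065,0); st()
im=get_image("side"); cv2.imwrite("pics/s11.png",cv2.resize(im[150:270,190:340],None,fx=5,fy=5,interpolation=2))
```

```text
meas [488.9 -31.1  85.3] yaw 1.694 w 21.4 F [-0.3 -0.9 -1.4] M [-0.01 -0.13  0.04] t 15.83 cmd [488.025 -32.46   84.975   1.69 ] q [-0.09  0.47  2.02  0.    0.65 -0.21]
```

View pics/s11.png

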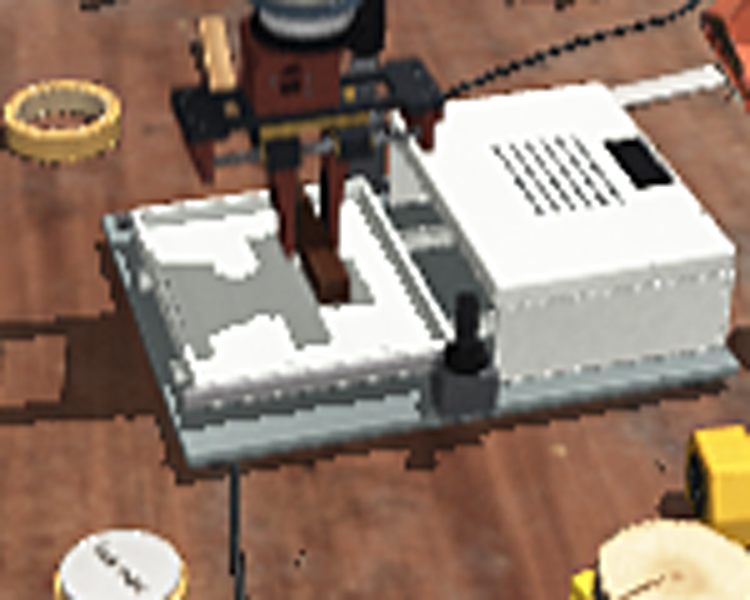

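Request:
move_arm --pt "255 0 0 0.015 0" --pt "255 0 0 0.026 0" --pt "255 0 0 0.026 0" --pt "255 0 0 0.026 0"

```text
t: 16.22
ee_pos: [487.6, -33.3, 58.9]
orientation: [-2.086, -2.349, 0.001]
ft_force: [0.9, 0.9, -0.4]
width: 21.8
```

Request:
move_arm --pt "150 0 0 0 0" --pt "150 0 0 0 0" --pt "150 0 0 0 0" --pt "150 0 0 0 0"

```text
t: 16.55
ee_pos: [488.0, -33.1, 59.5]
orientation: [2.085, 2.349, 0.001]
ft_force: [0.5, 0.6, 0.6]
width: 36.0
```

Request:
move_arm --pt "150 0 0 -0.02 0" --pt "150 0 0 -0.05 0" --pt "150 0 0 -0.09 0" --pt "100 0 0 -0.13 0" --pt "60 0 0 -0.14 0"

```text
t: 16.97
ee_pos: [490.6, -33.3, 204.7]
orientation: [2.081, 2.344, 0.008]
ft_force: [1.6, 0.2, -0.7]
width: 46.0
```

Run:
```python
from h import *
ap(0,0,.026,0);ap(0,0,-.14,0); st()
im=get_image("side"); cv2.imwrite("pics/s12.png",cv2.resize(im[130:270,190:340],None,fx=4,fy=4,interpolation=2))
t=get_image("top"); cv2.imwrite("pics/t12.png",cv2.resize(t[180:260,90:190],None,fx=6,fy=6,interpolation=2))
for c in("top","side"):
  print(c,[(np.round(d["location"],1).tolist(),round(d["conf"],2)) for n in ("blank_3_center","blank_2_center") for d in place_of(c,n)])
```

```text
meas [490.6 -33.3 204.7] yaw 1.69 w 46.0 F [ 1.6  0.2 -0.7] M [-0.03 -0.14 -0.03] t 16.97 cmd [488.025 -32.46  198.975   1.69 ] q [-0.09  0.27  1.95  0.    0.91 -0.21]
top [([643.4, -410.3, 8.2], 0.71), ([463.8, 369.3, 13.7], 0.7)]
side [([491.7, -32.9, 50.5], 0.74), ([460.8, 370.5, 14.3], 0.55)]
```

View pics/s12.png

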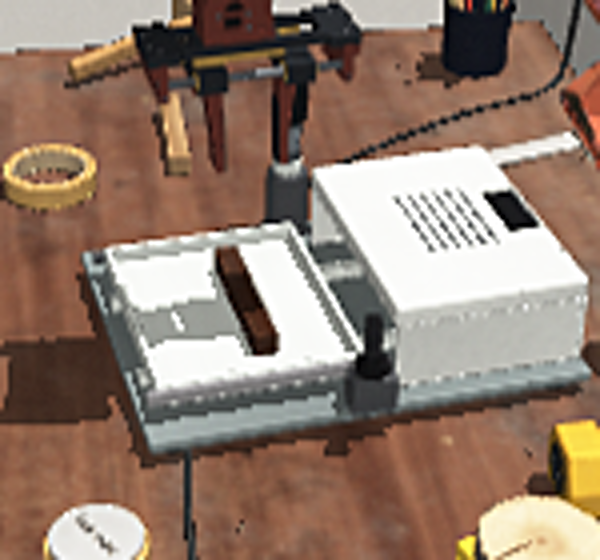

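View pics/t12.png

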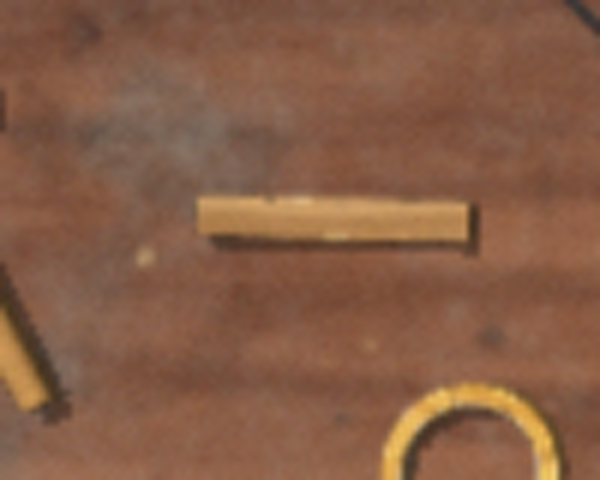

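Run:
```python
from h import *
f=lambda u,v:np.array([90+(u+.5)/6-.5,180+(v+.5)/6-.5])
A,B=ray("top",f(199,215),22),ray("top",f(468,222),22); m=(A+B)/2; print(A,B,m,np.linalg.norm(A-B),np.arctan2(*(A-B)[[1,0]]))
print(d2(462.5,369,198,1.56))
```

```text
[462.42259482 440.34979692  22.        ] [460.55434952 292.71164     22.        ] [461.48847217 366.53071846  22.        ] 147.64997704536435 1.5581427849526681
[0.4016 0.0224 0.001  0.13  ]
```

Request:
move_arm --pt "60 0.038 0.0022 0 0.04" --pt "60 0.078 0.0044 0 0.08" --pt "60 0.118 0.0066 0 0.13" --pt "60 0.158 0.0088 0 0.13" --pt "60 0.198 0.011 0 0.13"

```text
t: 17.68
ee_pos: [473.8, 166.2, 197.1]
orientation: [-2.233, -2.207, 0.005]
ft_force: [0.8, 0.1, 0.5]
width: 67.2
```

Run:
```python
from h import *
ap(.198,.011,0,.13); st(); print(d2(462.2,368,198,1.56))
```

```text
meas [473.8 166.2 197.1] yaw 1.559 w 67.2 F [0.8 0.1 0.5] M [-0.05 -0.14 -0.02] t 17.68 cmd [475.401 165.443 198.975   1.56 ] q [ 0.31  0.3   1.93 -0.    0.92  0.33]
[ 0.2024 -0.0154  0.001   0.    ]
```

Request:
move_arm --pt "60 0.04 -0.003 0 0" --pt "60 0.08 -0.006 0 0" --pt "60 0.12 -0.009 0 0" --pt "60 0.16 -0.012 0 0" --pt "60 0.2024 -0.0154 0.01 0"

```text
t: 18.1
ee_pos: [461.6, 367.5, 188.6]
orientation: [-2.233, -2.209, 0.001]
ft_force: [0.7, -0.5, 0.5]
width: 67.2
```

Request:
move_arm --pt "60 0 0 0.03 0" --pt "60 0 0 0.065 0" --pt "60 0 0 0.09 0" --pt "60 0 0 0.09 0"

```text
t: 18.43
ee_pos: [457.9, 362.8, 92.5]
orientation: [-2.232, -2.209, 0.02]
ft_force: [-0.8, -0.0, 0.4]
width: 67.0
```

Run:
```python
from h import *
ap(.2024,-.0154,.01,0); ap(0,0,.09,0); st(); print(d2(462.2,368,17,1.56))
im=get_image("side"); cv2.imwrite("pics/s13.png",cv2.resize(im[100:210,170:300],None,fx=5,fy=5,interpolation=2))
print([(np.round(d["location"],1).tolist(),round(d["conf"],2)) for n in ("blank_3_center","blank_2_center") for d in place_of("side",n)])
```

```text
meas [457.9 362.8  92.5] yaw 1.561 w 67.0 F [-0.8 -0.   0.4] M [-0.1  -0.08  0.03] t 18.43 cmd [462.187 367.998  98.975   1.56 ] q [ 0.65  0.57  1.8  -0.    0.79  0.66]
[0.    0.    0.082 0.   ]
[([489.6, -30.7, 50.1], 0.78), ([328.1, 290.1, 0.2], 0.6), ([464.7, 366.4, 10.1], 0.57)]
```

View pics/s13.png

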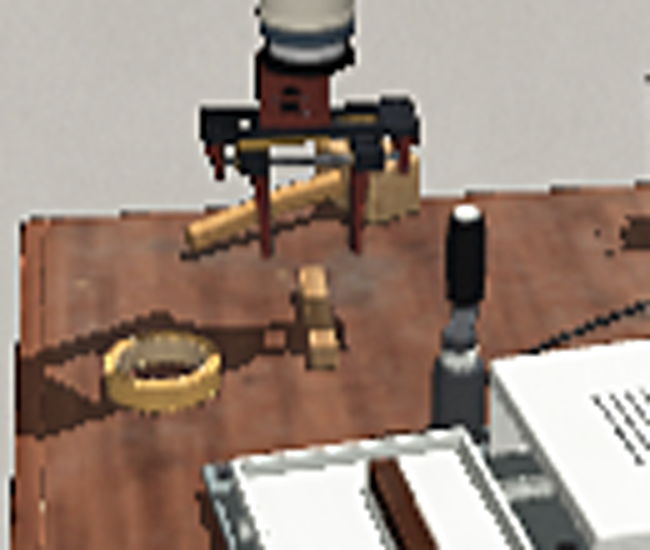

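Request:
move_arm --pt "60 0 0 0 0" --pt "60 0 0 0.03 0" --pt "60 0 0 0.06 0" --pt "60 0 0 0.075 0" --pt "60 0 0 0.082 0"

```text
t: 19.0
ee_pos: [462.1, 365.1, 17.0]
orientation: [-2.234, -2.209, 0.001]
ft_force: [0.1, 0.1, -0.3]
width: 66.9
```

Request:
move_arm --pt "255 0 0 0 0" --pt "255 0 0 0 0" --pt "255 0 0 0 0" --pt "255 0 0 0 0" --pt "255 0 0 0 0"

```text
t: 19.42
ee_pos: [462.8, 366.0, 18.8]
orientation: [2.233, 2.209, 0.003]
ft_force: [-0.6, -0.5, -0.5]
width: 37.2
```

Request:
move_arm --pt "255 0 0 0 0" --pt "255 0 0 0 0" --pt "255 0 0 0 0" --pt "255 0 0 0 0" --pt "255 0 0 0 0"

```text
t: 19.83
ee_pos: [462.4, 365.6, 17.9]
orientation: [2.234, 2.209, 0.001]
ft_force: [-0.7, 0.5, 5.7]
width: 21.7
```

Run:
```python
from h import *
ap(0,0,.082,0); st()
T=lambda x,y:loc((-90+x,y))
print(T(-35,0),d2(*T(-35,0),150,1.69))
```

```text
meas [462.4 365.6  17.9] yaw 1.56 w 21.7 F [-0.7  0.5  5.7] M [-0.12  0.01 -0.09] t 19.83 cmd [462.187 367.998  16.975   1.56 ] q [0.65 0.69 1.8  0.   0.65 0.66]
[438.39892052 -38.46402591] [-0.4067 -0.0194 -0.133  -0.13  ]
```

Request:
move_arm --pt "255 0 0 -0.02 0" --pt "255 0 0 -0.05 0" --pt "255 0 0 -0.085 0" --pt "255 0 0 -0.12 -0.05" --pt "255 -0.02 -0.001 -0.133 -0.1"

```text
t: 20.25
ee_pos: [463.4, 349.0, 155.1]
orientation: [2.115, 2.321, 0.013]
ft_force: [-0.1, -0.0, -0.6]
width: 22.1
```

Request:
move_arm --pt "255 -0.033 -0.0052 0 -0.03" --pt "255 -0.07 -0.0105 0 -0.03" --pt "255 -0.107 -0.0158 0 -0.03" --pt "255 -0.144 -0.021 0 -0.03" --pt "255 -0.181 -0.0263 0 -0.03"

```text
t: 20.67
ee_pos: [450.1, 161.4, 150.4]
orientation: [-2.084, -2.35, 0.0]
ft_force: [0.5, -0.5, -1.2]
width: 21.9
```

Run:
```python
from h import *
ap(-.02,-.001,-.133,-.1); ap(-.181,-.0263,0,-.03); st()
T=lambda x,y:loc((-90+x,y))
print(T(-35,0),d2(*T(-35,0),150,1.69))
```

```text
meas [450.1 161.4 150.4] yaw 1.691 w 21.9 F [ 0.5 -0.5 -1.2] M [-0.05 -0.08  0.01] t 20.67 cmd [450.9   165.387 149.975   1.69 ] q [ 0.32  0.34  2.01 -0.    0.79  0.2 ]
[438.39892052 -38.46402591] [-0.2009 -0.0367 -0.      0.    ]
```

Request:
move_arm --pt "255 -0.038 -0.007 0 0" --pt "255 -0.076 -0.014 0 0" --pt "255 -0.114 -0.021 0 0" --pt "255 -0.152 -0.028 0 0" --pt "255 -0.185 -0.034 0 0"

```text
t: 21.08
ee_pos: [438.3, -26.9, 150.4]
orientation: [-2.085, -2.349, 0.0]
ft_force: [0.6, 0.3, -0.7]
width: 21.9
```

Request:
move_arm --pt "255 -0.0159 -0.0027 0 0" --pt "255 -0.0159 -0.0027 0.025 0" --pt "255 -0.0159 -0.0027 0.055 0" --pt "255 -0.0159 -0.0027 0.065 0" --pt "255 -0.0159 -0.0027 0.065 0"

```text
t: 21.5
ee_pos: [436.1, -40.8, 83.5]
orientation: [-2.083, -2.346, 0.005]
ft_force: [-0.8, 0.3, -0.9]
width: 21.9
```

Run:
```python
from h import *
ap(-.185,-.034,0,0); ap(-.0159,-.0027,.065,0); st()
im=get_image("side"); cv2.imwrite("pics/s14.png",cv2.resize(im[150:270,190:340],None,fx=5,fy=5,interpolation=2))
```

```text
meas [436.1 -40.8  83.5] yaw 1.69 w 21.9 F [-0.8  0.3 -0.9] M [ 0.01 -0.07 -0.08] t 21.5 cmd [438.352 -38.452  84.975   1.69 ] q [-0.12  0.43  2.12 -0.    0.6  -0.24]
```

View pics/s14.png

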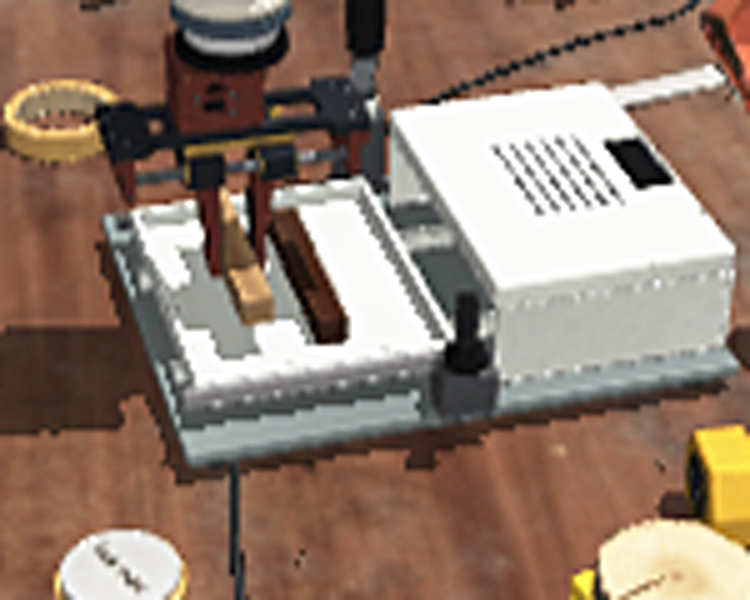

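Request:
move_arm --pt "255 0 0 0.012 0" --pt "255 0 0 0.022 0" --pt "255 0 0 0.026 0" --pt "255 0 0 0.026 0" --pt "255 0 0 0.026 0"

```text
t: 21.97
ee_pos: [438.3, -40.8, 59.8]
orientation: [-2.085, -2.35, 0.0]
ft_force: [-0.2, 0.0, 0.4]
width: 21.9
```

Request:
move_arm --pt "160 0 0 0 0" --pt "160 0 0 0 0" --pt "160 0 0 0 0" --pt "160 0 0 0 0"

```text
t: 22.3
ee_pos: [438.4, -41.0, 59.8]
orientation: [2.085, 2.349, 0.001]
ft_force: [-0.1, -0.6, 0.1]
width: 32.6
```

Request:
move_arm --pt "160 0 0 -0.02 0" --pt "160 0 0 -0.05 0" --pt "160 0 0 -0.09 0" --pt "100 0 0 -0.13 0" --pt "60 0 0 -0.17 0"

```text
t: 22.72
ee_pos: [437.5, -40.9, 231.4]
orientation: [-2.085, -2.349, 0.001]
ft_force: [0.6, 0.1, -0.8]
width: 42.5
```

Run:
```python
from h import *
ap(0,0,.026,0); ap(0,0,-.17,0); st()
im=get_image("side"); cv2.imwrite("pics/s15.png",cv2.resize(im[130:270,190:340],None,fx=5,fy=5,interpolation=2)[:600])
def tl(w): c,s=np.cos(BY),np.sin(BY); d=np.array(w[:2])-BX; return np.round([c*d[0]+s*d[1]+90,-s*d[0]+c*d[1],w[2]-35])
for c in ("top","side"):
  if c=="top": cv2.imwrite("pics/t15.png",cv2.resize(get_image(c),(768,576)))
  print(c,[(tl(d["location"]),np.round(d["location"]),round(d["conf"],2)) for n in ("blank_0_center","blank_1_center","blank_3_center","blank_2_center") for d in place_of(c,n)])
```

```text
meas [437.5 -40.9 231.4] yaw 1.69 w 42.5 F [ 0.6  0.1 -0.8] M [-0.   -0.12 -0.  ] t 22.72 cmd [438.352 -38.452 228.975   1.69 ] q [-0.12  0.15  2.03  0.    0.96 -0.24]
top [(array([ 219., -282.,  -35.]), array([ 724., -288.,   -0.]), 0.7), (array([116., 205.,  85.]), array([563., 183., 120.]), 0.58)]
side [(array([18., -1., 13.]), array([491., -33.,  48.]), 0.64), (array([16., -3., 15.]), array([490., -35.,  50.]), 0.51), (array([-35.,   1.,  16.]), array([438., -38.,  51.]), 0.69)]
```

View pics/s15.png

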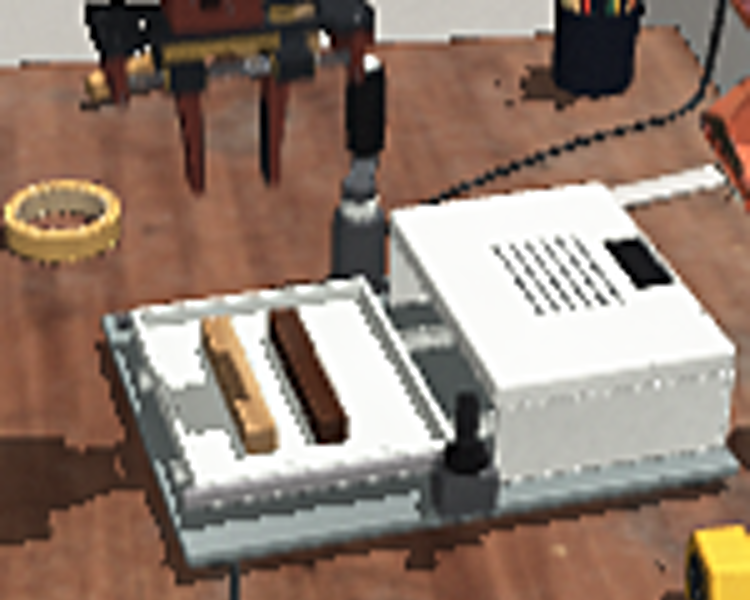

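View pics/t15.png

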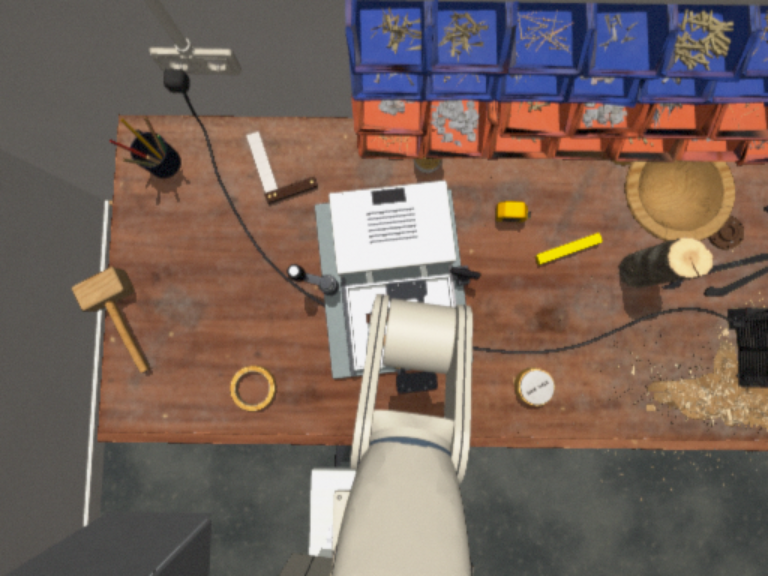

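Run:
```python
from h import *
print(d2(563,177.5,229,1.69))
```

```text
[ 0.1996  0.1494 -0.      0.    ]
```

Request:
move_arm --pt "60 0.031 0.0232 0 0" --pt "30 0.062 0.0464 0 0" --pt "20 0.094 0.0703 0 0" --pt "20 0.126 0.0943 0 0" --pt "20 0.158 0.1183 0 0"

```text
t: 23.63
ee_pos: [537.2, 131.6, 228.4]
orientation: [-2.085, -2.349, 0.002]
ft_force: [0.8, -1.0, -0.5]
width: 80.8
```

Request:
move_arm --pt "20 0.03 0.0225 0 0" --pt "20 0.0416 0.0311 0 0" --pt "20 0.0416 0.0311 0 0" --pt "20 0.0416 0.0311 0.03 0" --pt "20 0.0416 0.0311 0.05 0"

```text
t: 24.05
ee_pos: [562.0, 174.1, 178.0]
orientation: [-2.085, -2.35, 0.002]
ft_force: [-0.8, 0.3, -0.1]
width: 81.1
```

Request:
move_arm --pt "20 0 0 0.02 0" --pt "255 0 0 0.02 0" --pt "255 0 0 0.02 0" --pt "255 0 0 0.02 0" --pt "255 0 0 0.02 0"

```text
t: 24.47
ee_pos: [563.6, 174.7, 160.9]
orientation: [2.085, 2.348, 0.003]
ft_force: [0.6, 0.1, 0.1]
width: 57.5
```

Run:
```python
from h import *
ap(.158,.1183,0,0);ap(.0416,.0311,.05,0);ap(0,0,.02,0);st()
im=get_image("side"); cv2.imwrite("pics/s16.png",cv2.resize(im[130:270,190:340],None,fx=4,fy=4,interpolation=2))
```

```text
meas [563.6 174.7 160.9] yaw 1.689 w 57.5 F [0.6 0.1 0.1] M [ 0.05 -0.08 -0.04] t 24.47 cmd [562.955 177.498 158.975   1.69 ] q [ 0.28  0.47  1.76 -0.    0.91  0.16]
```

View pics/s16.png

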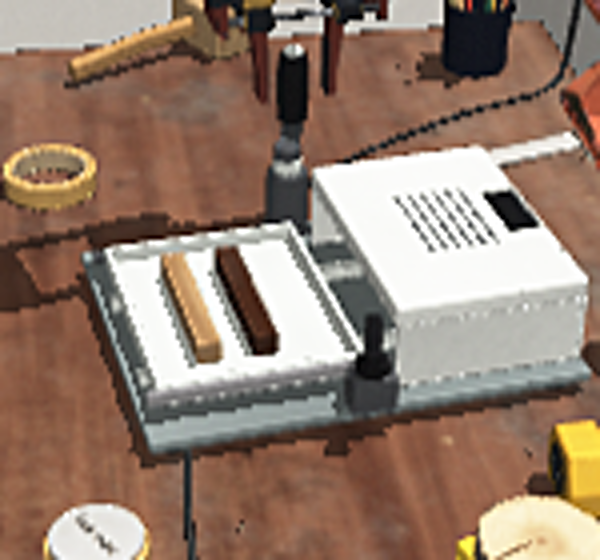

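Request:
move_arm --pt "255 0 0 0 0" --pt "255 0 0 0 0" --pt "255 0 0 0 0" --pt "255 0 0 0 0" --pt "255 0 0 0 0"

```text
t: 24.93
ee_pos: [562.4, 174.9, 159.9]
orientation: [-2.085, -2.349, 0.001]
ft_force: [-3.8, -1.1, 4.6]
width: 30.4
```

Request:
move_arm --pt "255 0 0 0 0" --pt "255 0 0 0 0"

```text
t: 25.1
ee_pos: [562.3, 175.0, 159.9]
orientation: [-2.085, -2.349, 0.001]
ft_force: [-3.6, -0.7, 5.1]
width: 30.5
```

```bash
sed -i 's/round(d\[0\],4),round(d\[1\],4)/float(d[0]),float(d[1])/' wind.py
python3 - <<'E'
from wind import *
st()
c0=getc(); table(1.32,1.32+14.05,45); print(getc()); setc(c0)
E
```

```text
meas [562.3 175.  159.9] yaw 1.69 w 30.5 F [-3.6 -0.7  5.1] M [-0.13  0.46  0.03] t 25.1 cmd [562.955 177.498 158.975   1.69 ] q [0.28 0.47 1.76 0.   0.91 0.16]
[[255, 0.0034, -0.0163, 0, 0], [255, 0.0017, -0.0333, 0, 0], [255, -0.0051, -0.049, 0, 0], [255, -0.0164, -0.0618, 0, 0], [255, -0.0311, -0.0706, 0, 0]]
[[255, -0.0167, -0.0037, 0, 0], [255, -0.0337, -0.0022, 0, 0], [255, -0.0495, 0.0044, 0, 0], [255, -0.0624, 0.0156, 0, 0], [255, -0.0713, 0.0302, 0, 0]]
[[255, -0.004, 0.0167, 0, 0], [255, -0.0026, 0.0337, 0, 0], [255, 0.0039, 0.0495, 0, 0], [255, 0.015, 0.0626, 0, 0], [255, 0.0295, 0.0716, 0, 0]]
[[255, 0.0166, 0.0041, 0, 0], [255, 0.0337, 0.0029, 0, 0], [255, 0.0496, -0.0034, 0, 0], [255, 0.0627, -0.0144, 0, 0], [255, 0.0719, -0.0288, 0, 0]]
[[255, 0.0042, -0.0166, 0, 0], [255, 0.0032, -0.0336, 0, 0], [255, -0.003, -0.0496, 0, 0], [255, -0.0138, -0.0628, 0, 0], [255, -0.0282, -0.0721, 0, 0]]
[[255, -0.0165, -0.0045, 0, 0], [255, -0.0336, -0.0036, 0, 0], [255, -0.0496, 0.0024, 0, 0], [255, -0.0629, 0.0131, 0, 0], [255, -0.0724, 0.0274, 0, 0]]
[[255, -0.0045, 0.0165, 0, 0], [255, -0.0039, 0.0336, 0, 0], [255, 0.002, 0.0496, 0, 0], [255, 0.0126, 0.0631, 0, 0], [255, 0.0268, 0.0726, 0, 0]]
[[255, 0.0164, 0.0048, 0, 0], [255, 0.0335, 0.0043, 0, 0], [255, 0.0496, -0.0015, 0, 0], [255, 0.0632, -0.0119, 0, 0], [255, 0.0729, -0.026, 0, 0]]
[[255, 0.0049, -0.0164, 0, 0], [255, 0.0045, -0.0335, 0, 0], [255, -0.0011, -0.0496, 0, 0], [255, -0.0114, -0.0633, 0, 0], [255, -0.0253, -0.0731, 0, 0]]
[497.87789874 142.30949376 158.975        1.69      ] crank dir end 15.370000000000001
[497.87789874 142.30949376 158.975        1.69      ]
```

Request:
move_arm --pt "255 0.0034 -0.0163 0 0" --pt "255 0.0017 -0.0333 0 0" --pt "255 -0.0051 -0.049 0 0" --pt "255 -0.0164 -0.0618 0 0" --pt "255 -0.0311 -0.0706 0 0"

```text
t: 25.52
ee_pos: [496.1, 137.2, 160.0]
orientation: [-2.084, -2.35, -0.005]
ft_force: [5.3, 5.3, -1.2]
width: 30.2
```

Request:
move_arm --pt "255 -0.0167 -0.0037 0 0" --pt "255 -0.0337 -0.0022 0 0" --pt "255 -0.0495 0.0044 0 0" --pt "255 -0.0624 0.0156 0 0" --pt "255 -0.0713 0.0302 0 0"

```text
t: 25.93
ee_pos: [533.7, 68.3, 159.9]
orientation: [-2.084, -2.347, 0.001]
ft_force: [-3.7, 11.2, 3.8]
width: 29.9
```

Run:
```python
from h import *
ap(-.0311,-.0706,0,0);ap(-.0713,.0302,0,0);st()
d=get_obs()["ee_pos"][:2]-AX; print(np.hypot(*d),np.arctan2(d[1],d[0])-1.32+2*np.pi)
im=get_image("side"); cv2.imwrite("pics/s17.png",cv2.resize(im[130:270,190:340],None,fx=4,fy=4,interpolation=2))
```

```text
meas [533.7  68.3 159.9] yaw 1.689 w 29.9 F [-3.7 11.2  3.8] M [ 1.99  0.51 -0.06] t 25.93 cmd [535.019  71.021 158.975   1.69 ] q [ 0.1   0.4   1.88  0.    0.86 -0.02]
58.02715771101235 3.111979804010021
```

View pics/s17.png

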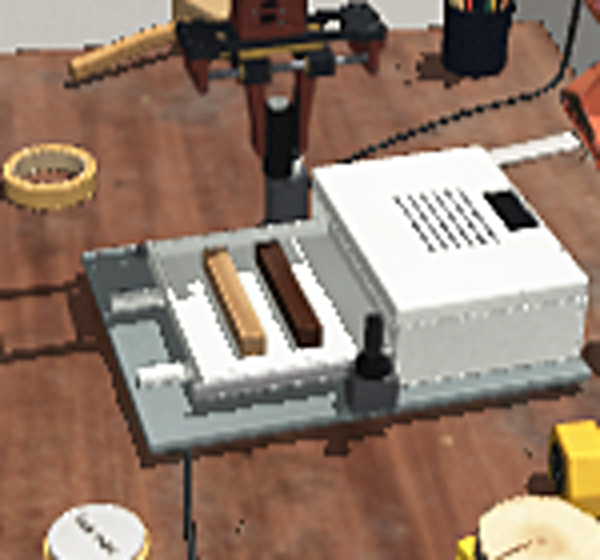

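The tray is winding in with both blanks flat and still.

Request:
move_arm --pt "255 -0.004 0.0167 0 0" --pt "255 -0.0026 0.0337 0 0" --pt "255 0.0039 0.0495 0 0" --pt "255 0.015 0.0626 0 0" --pt "255 0.0295 0.0716 0 0"

```text
t: 26.4
ee_pos: [601.9, 105.6, 159.9]
orientation: [-2.085, -2.348, 0.005]
ft_force: [-10.4, -3.8, 9.3]
width: 30.6
```

Request:
move_arm --pt "255 0.0166 0.0041 0 0" --pt "255 0.0337 0.0029 0 0" --pt "255 0.0496 -0.0034 0 0" --pt "255 0.0627 -0.0144 0 0" --pt "255 0.0719 -0.0288 0 0"

```text
t: 26.82
ee_pos: [566.4, 174.0, 160.0]
orientation: [2.082, 2.348, 0.001]
ft_force: [4.4, -10.6, 0.1]
width: 30.2
```

Run:
```python
from h import *
ap(.0295,.0716,0,0);ap(.0719,-.0288,0,0);st()
d=get_obs()["ee_pos"][:2]-AX; print(np.hypot(*d),np.arctan2(d[1],d[0])-1.32+2*np.pi)
```

```text
meas [566.4 174.  160. ] yaw 1.691 w 30.2 F [  4.4 -10.6   0.1] M [-1.97 -0.59 -0.03] t 26.82 cmd [565.457 176.791 158.975   1.69 ] q [ 0.28  0.47  1.76 -0.    0.91  0.16]
52.69137419662429 6.212036161274495
```

Request:
move_arm --pt "255 0.0042 -0.0166 0 0" --pt "255 0.0032 -0.0336 0 0" --pt "255 -0.003 -0.0496 0 0" --pt "255 -0.0138 -0.0628 0 0" --pt "255 -0.0282 -0.0721 0 0"

```text
t: 27.23
ee_pos: [496.8, 139.2, 160.0]
orientation: [-2.084, -2.35, -0.005]
ft_force: [4.8, 5.4, -1.3]
width: 30.5
```

Request:
move_arm --pt "255 -0.0165 -0.0045 0 0" --pt "255 -0.0336 -0.0036 0 0" --pt "255 -0.0496 0.0024 0 0" --pt "255 -0.0629 0.0131 0 0" --pt "255 -0.0724 0.0274 0 0"

```text
t: 27.65
ee_pos: [531.6, 68.9, 159.9]
orientation: [-2.084, -2.347, 0.001]
ft_force: [-2.8, 10.5, 4.7]
width: 30.1
```

Run:
```python
from h import *
ap(-.0282,-.0721,0,0);ap(-.0724,.0274,0,0);st()
d=get_obs()["ee_pos"][:2]-AX; print(np.hypot(*d),np.arctan2(d[1],d[0])-1.32+4*np.pi)
```

```text
meas [531.6  68.9 159.9] yaw 1.689 w 30.1 F [-2.8 10.5  4.7] M [1.98 0.31 0.03] t 27.65 cmd [533.038  71.589 158.975   1.69 ] q [ 0.11  0.4   1.88  0.    0.86 -0.01]
58.013552107264346 9.357207610010473
```

Request:
move_arm --pt "255 -0.0045 0.0165 0 0" --pt "255 -0.0039 0.0336 0 0" --pt "255 0.002 0.0496 0 0" --pt "255 0.0126 0.0631 0 0" --pt "255 0.0268 0.0726 0 0"

```text
t: 28.07
ee_pos: [601.3, 103.6, 159.9]
orientation: [-2.085, -2.348, 0.005]
ft_force: [-10.6, -3.5, 8.6]
width: 30.2
```

Request:
move_arm --pt "255 0.0164 0.0048 0 0" --pt "255 0.0335 0.0043 0 0" --pt "255 0.0496 -0.0015 0 0" --pt "255 0.0632 -0.0119 0 0" --pt "255 0.0729 -0.026 0 0"

```text
t: 28.48
ee_pos: [568.4, 173.3, 160.0]
orientation: [2.082, 2.348, 0.001]
ft_force: [4.3, -10.3, 0.3]
width: 30.1
```

Request:
move_arm --pt "255 0.0049 -0.0164 0 0" --pt "255 0.0045 -0.0335 0 0" --pt "255 -0.0011 -0.0496 0 0" --pt "255 -0.0114 -0.0633 0 0" --pt "255 -0.0253 -0.0731 0 0"

```text
t: 28.9
ee_pos: [497.5, 141.3, 160.0]
orientation: [2.084, 2.35, 0.005]
ft_force: [5.4, 5.4, -1.5]
width: 30.2
```

Run:
```python
from h import *
ap(.0268,.0726,0,0);ap(.0729,-.026,0,0);ap(-.0253,-.0731,0,0);st()
d=get_obs()["ee_pos"][:2]-AX; print(np.hypot(*d),np.arctan2(d[1],d[0])-1.32+4*np.pi)
im=get_image("side"); cv2.imwrite("pics/s18.png",cv2.resize(im[130:270,190:340],None,fx=4,fy=4,interpolation=2))
```

```text
meas [497.5 141.3 160. ] yaw 1.691 w 30.2 F [ 5.4  5.4 -1.5] M [ 0.78 -1.15 -0.  ] t 28.9 cmd [497.878 142.309 158.975   1.69 ] q [0.25 0.37 1.92 0.   0.84 0.13]
54.98897167946776 14.068016727194832
```

View pics/s18.png

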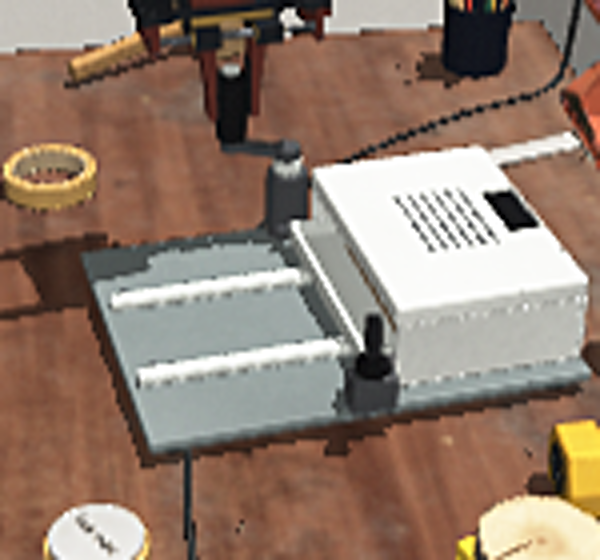

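Request:
move_arm --pt "255 0 0 0 0" --pt "100 0 0 0 0" --pt "60 0 0 0 0" --pt "60 0 0 0 0" --pt "60 0 0 0 0"

```text
t: 29.37
ee_pos: [497.8, 139.8, 159.4]
orientation: [-2.085, -2.35, 0.0]
ft_force: [-0.0, -0.0, -0.3]
width: 53.4
```

Request:
move_arm --pt "60 0 0 0 0" --pt "60 0 0 -0.03 0" --pt "60 0 0 -0.06 0" --pt "60 0 0 -0.07 0"

```text
t: 29.7
ee_pos: [499.5, 140.2, 232.8]
orientation: [2.084, 2.348, 0.006]
ft_force: [0.5, 0.2, 0.1]
width: 67.4
```

Run:
```python
from h import *
ap(0,0,-.07,0);st();print(d2(574.3,-166.5,200,1.36))
def tl(w): c,s=np.cos(BY),np.sin(BY); d=np.array(w[:2])-BX; return np.round([c*d[0]+s*d[1],-s*d[0]+c*d[1],w[2]])
for c in ("top","side"):
  get_image(c)
  print(c,[(n,tl(d["location"]),np.round(d["location"]),round(d["conf"],2)) for n in ("tray","clamp_grip","grip_sleeve") for d in place_of(c,n)])
```

```text
meas [499.5 140.2 232.8] yaw 1.69 w 67.4 F [0.5 0.2 0.1] M [-0.09 -0.15  0.  ] t 29.7 cmd [497.878 142.309 228.975   1.69 ] q [ 0.25  0.27  1.87 -0.    1.    0.13]
[-0.3157  0.0392  0.029   0.33  ]
top [('clamp_grip', array([ 129., -281.,    0.]), array([ 724., -287.,    0.]), 0.52), ('clamp_grip', array([  -5., -140.,   88.]), array([ 575., -163.,   88.]), 0.48)]
side [('tray', array([91.,  2., 34.]), array([653., -10.,  34.]), 0.59), ('clamp_grip', array([  -4., -144.,   82.]), array([ 576., -167.,   82.]), 0.67), ('grip_sleeve', array([-45., 171., 124.]), array([498., 141., 124.]), 0.65)]
```

Networks put the tray at bench x ≈ 91 (fully in). Next I'll go to the knob.

Request:
move_arm --pt "140 -0.039 0.0049 0 0.1" --pt "140 -0.078 0.0098 0 0.2" --pt "140 -0.117 0.0146 0 0.3" --pt "140 -0.156 0.0195 0 0.33" --pt "140 -0.195 0.0243 0 0.33"

```text
t: 30.52
ee_pos: [544.8, -52.6, 228.6]
orientation: [-2.444, -1.973, 0.001]
ft_force: [0.1, 1.3, 0.5]
width: 40.6
```

Run:
```python
from h import *
ap(-.195,.0243,0,.33);st();print(d2(574.3,-166.5,150,1.36))
```

```text
meas [544.8 -52.6 228.6] yaw 1.358 w 40.6 F [0.1 1.3 0.5] M [ 0.   -0.08  0.01] t 30.52 cmd [545.195 -48.417 228.975   1.36 ] q [-0.12  0.32  1.81  0.    1.01  0.09]
[-0.1094  0.0532  0.079   0.    ]
```

Request:
move_arm --pt "140 -0.035 0.017 0 0" --pt "140 -0.07 0.034 0 0" --pt "140 -0.1094 0.0532 0 0" --pt "140 -0.1094 0.0532 0.03 0" --pt "140 -0.1094 0.0532 0.07 0"

```text
t: 30.93
ee_pos: [576.9, -172.7, 160.9]
orientation: [2.442, 1.967, 0.006]
ft_force: [0.7, 0.0, -1.2]
width: 39.2
```

Request:
move_arm --pt "140 0 0 0 0" --pt "140 0 0 0.03 0" --pt "140 0 0 0.055 0" --pt "140 0 0 0.07 0" --pt "140 0 0 0.07 0"

```text
t: 31.35
ee_pos: [572.0, -167.9, 86.9]
orientation: [-2.438, -1.973, 0.006]
ft_force: [-1.0, 0.3, 0.5]
width: 39.4
```

Run:
```python
from h import *
ap(-.1094,.0532,.07,0);ap(0,0,.07,0);st()
im=get_image("side"); cv2.imwrite("pics/s19.png",cv2.resize(im[150:270,220:340],None,fx=5,fy=5,interpolation=2))
```

```text
meas [ 572.  -167.9   86.9] yaw 1.361 w 39.4 F [-1.   0.3  0.5] M [-0.02 -0.05 -0.03] t 31.35 cmd [ 574.327 -166.527   88.975    1.36 ] q [-0.31  0.59  1.77 -0.    0.79 -0.1 ]
```

View pics/s19.png

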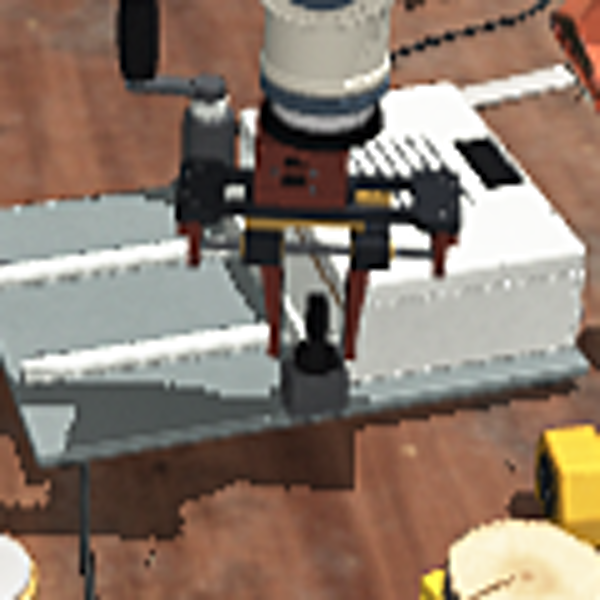

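Request:
move_arm --pt "255 0 0 0 0" --pt "255 0 0 0 0" --pt "255 0 0 0 0" --pt "255 0 0 0 0" --pt "255 0 0 0 0"

```text
t: 31.82
ee_pos: [574.7, -169.2, 90.7]
orientation: [2.442, 1.975, 0.001]
ft_force: [-0.4, 0.3, 5.1]
width: 13.5
```

Request:
move_arm --pt "255 0 0 0 0" --pt "255 0 0 0 0.11" --pt "255 0 0 0 0.22" --pt "255 0 0 0 0.33" --pt "255 0 0 0 0.44"

```text
t: 32.23
ee_pos: [573.0, -168.4, 90.6]
orientation: [-2.817, -1.386, 0.003]
ft_force: [-7.2, 4.3, 14.6]
width: 13.8
```

Run:
```python
from h import *
ap(0,0,0,.44);st()
```

```text
meas [ 573.  -168.4   90.6] yaw 0.915 w 13.8 F [-7.2  4.3 14.6] M [0.76 1.28 0.12] t 32.23 cmd [ 574.327 -166.527   88.975    0.92 ] q [-0.31  0.58  1.77  0.    0.79  0.35]
```

Request:
move_arm --pt "255 0 0 0 0.11" --pt "255 0 0 0 0.22" --pt "255 0 0 0 0.33" --pt "255 0 0 0 0.44" --pt "255 0 0 0 0.55"

```text
t: 32.65
ee_pos: [571.6, -166.7, 90.6]
orientation: [-3.085, -0.568, 0.007]
ft_force: [-10.2, 13.7, 18.2]
width: 14.1
```

Request:
move_arm --pt "255 0 0 0 0.11" --pt "255 0 0 0 0.22" --pt "255 0 0 0 0.26" --pt "255 0 0 0 0.26" --pt "255 0 0 0 0.26"

```text
t: 33.07
ee_pos: [571.4, -165.7, 90.6]
orientation: [-3.132, -0.173, 0.009]
ft_force: [-10.9, 15.9, 20.8]
width: 14.3
```

Run:
```python
from h import *
ap(0,0,0,.81);st()
```

```text
meas [ 571.4 -165.7   90.6] yaw 0.11 w 14.3 F [-10.9  15.9  20.8] M [2.94 1.82 0.56] t 33.07 cmd [ 5.74327e+02 -1.66527e+02  8.89750e+01  1.10000e-01] q [-0.3   0.58  1.78  0.    0.79  1.15]
```

Yaw is 0.11, at the locked stop. I'll release and retreat upward.

Request:
move_arm --pt "150 0 0 0 0" --pt "150 0 0 0 0" --pt "150 0 0 0 0" --pt "150 0 0 -0.01 0" --pt "150 0 0 -0.03 0"

```text
t: 33.48
ee_pos: [572.8, -168.9, 118.2]
orientation: [-3.136, -0.172, 0.006]
ft_force: [-0.6, 0.0, 0.6]
width: 35.8
```

Request:
move_arm --pt "150 0 0 -0.035 0" --pt "150 0 0 -0.07 0" --pt "150 -0.03 0.01 -0.09 0" --pt "150 -0.065 0.02 -0.1 0" --pt "150 -0.1 0.03 -0.11 0"

```text
t: 33.9
ee_pos: [477.9, -210.6, 231.6]
orientation: [3.135, 0.174, 0.004]
ft_force: [-0.1, -1.6, 0.4]
width: 36.1
```

Run:
```python
from h import *
ap(0,0,-.03,0);ap(-.1,.03,-.11,0);st()
def tl(w): c,s=np.cos(BY),np.sin(BY); d=np.array(w[:2])-BX; return np.round([c*d[0]+s*d[1],-s*d[0]+c*d[1],w[2]])
for c in ("top","side"):
  im=get_image(c)
  cv2.imwrite(f"pics/{c}20.png",cv2.resize(im,(768,576)))
  if c=="side": cv2.imwrite("pics/s20c.png",cv2.resize(im[150:270,190:340],None,fx=5,fy=5,interpolation=2))
  print(c,[(n,tl(d["location"]),np.round(d["location"]),round(d["conf"],2)) for n in ("tray","clamp_grip","masking_tape","spray_tin","tape_measure") for d in place_of(c,n)])
```

```text
meas [ 477.9 -210.6  231.6] yaw 0.111 w 36.1 F [-0.1 -1.6  0.4] M [ 0.02 -0.04 -0.01] t 33.9 cmd [ 4.78225e+02 -2.07323e+02  2.28975e+02  1.10000e-01] q [-0.44  0.28  1.86 -0.    1.    1.02]
top [('clamp_grip', array([  -6., -140.,   78.]), array([ 573., -164.,   78.]), 0.49), ('masking_tape', array([-198.,  339.,    0.]), array([326., 290.,   0.]), 0.68), ('tape_measure', array([ 130., -281.,    1.]), array([ 725., -287.,    1.]), 0.5)]
side [('tray', array([92., -2., 32.]), array([654., -15.,  32.]), 0.91), ('clamp_grip', array([  -3., -142.,   83.]), array([ 577., -165.,   83.]), 0.67), ('masking_tape', array([-197.,  338.,   -1.]), array([326., 288.,  -1.]), 0.79), ('spray_tin', array([-261., -273.,   -2.]), array([ 336., -326.,   -2.]), 0.82), ('tape_measure', array([ 128., -281.,   -3.]), array([ 723., -288.,   -3.]), 0.72)]
```

View pics/s20c.png

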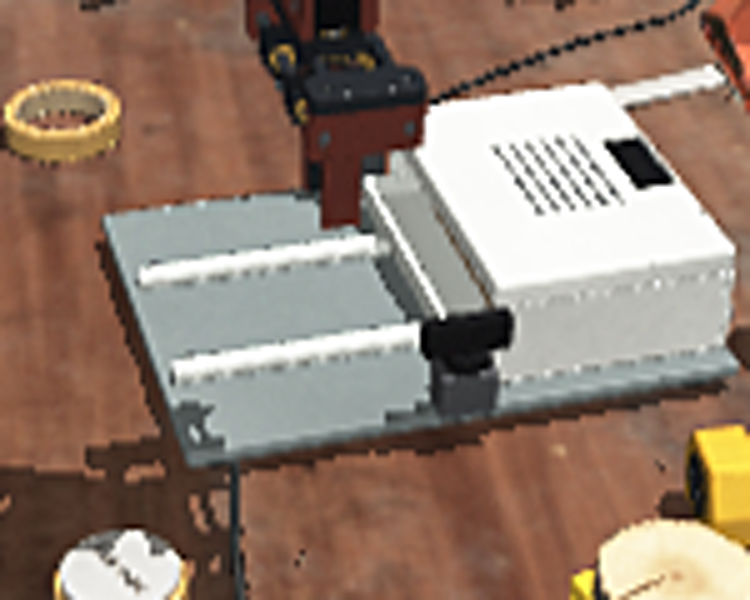

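View pics/top20.png

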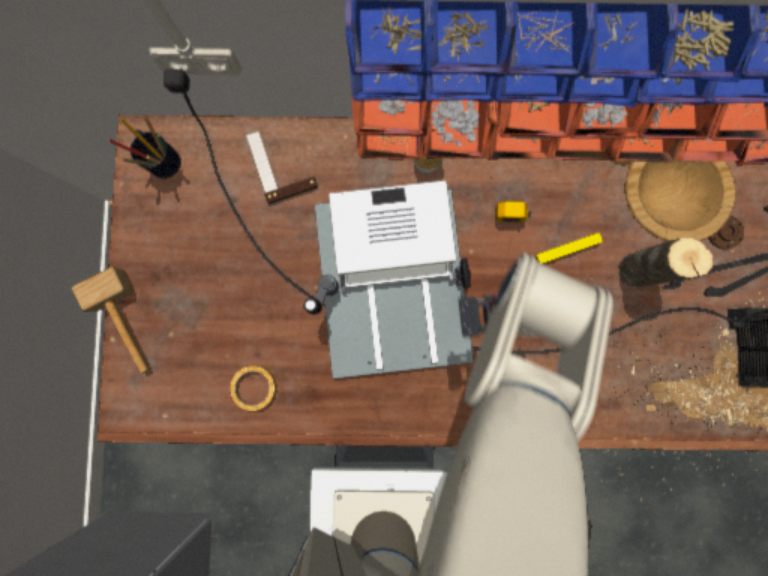

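```bash
python3 -c "
from workcell import *
print(close_job()); print(get_obs()['t'])"
```

```text
the job is handed in; nothing more can be done
None
the job is handed in; nothing more can be done
```

The job is done and handed in at about 34 s of robot time. I freed the knob to about 1.24 rad and wound the tray fully out from about 9.0 rad. Then I laid both blanks on the worktop (one dark, one light) side by side on the tray floor. Finally I wound the tray 14 rad back in and turned the knob to its locked stop. Only two blanks were visible; I left the yellow look-alike alone.

**Last checks**
- **Tray:** the side camera put it at bench x of about 91–92 mm (stop 88 mm, network error about 4 mm). The crank worked out at about 14.07 rad against its stop at 14.0.
- **Knob:** the gripper was at yaw 0.11 when it let go, against a bench yaw of 0.12. The picture shows the bar along the bench's x axis.
- **Blanks:** before winding in they measured tray x +16 and -35 mm, about 13–16 mm above the tray's underside. They were still flat and apart about 3 rad into the winding, but once under the hood I could not see them.
- **Bystanders:** the last readings of the masking tape, wax tin and tape measure were within about 5 mm of the start.
- **Robot:** at hand-in the gripper was free of everything.

**Disagreements:** the top camera's network missed the tray and the wax tin in the last look. Several times it also reported the yellow stick or another object as a blank. I settled these from the pictures and the side view.

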